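Hang the second chopping board on the camp hook

TASK

Make room on the hook by gently sliding the chopping board that already hangs there back along the arm until it is fully home against the collar, without knocking it off. Then take the other board out of the leaning rack, thread its hand slot over the upturned tip without forcing it and leave it hanging in front of the first one on the straight part of the arm, both still and let go, with the other things left where they are.

Things in the scene. Friction and masses are not known exactly. Their poses are not given: they have to be found in the camera images.
- stand: fixed steel hook stand; origin on the deck under its post (16 thick; base plate 150 x 120). At height 230 a round arm 12 thick leaves the post along the stand's -y: a collar (disc 32 across), 110 of level straight arm, then a tip that curves up: 18 long at 25 degrees, then 28 long at 50 degrees. Apart from tip and collar nothing rises above the arm
- collar (a point): centre of the collar's face that looks along the arm, on the arm's axis (height 230); a board is home when its near face meets this face
- bend (a point): on the arm's axis where the straight part ends and the upturned tip begins, 110 from the collar's face
- hook_tip (a point): end of the arm's axis at the upturned tip, 34.3 out and 29.1 up from the bend; the rounded end goes 6 farther. An upright board's slot jams on the steep part: lean the board's top about 35 degrees towards the post, slide it on along the slope, and bring it upright by degrees on the way down to the straight part
- hung_board: Pale wood chopping board, 130 wide (its x), 10 thick (its y), 176 tall (its z), peaked top; 0.17 to 0.35 kg. Origin mid lower edge, mid-thickness. Hangs upright on the arm, faces square to it, mid-plane 40 to 65 from the collar's face; it slides with unknown friction (about 2 to 6 N, jerky), rocks when pushed and stops hard at the collar
- hung_board_slot (a point): Peak of the slot's ceiling, mid-thickness, 146 above the board's origin. The hand slot is 60 wide, floor at 125, ceiling a shallow upside-down V sloping 10 degrees each side. On this board it rests on the arm's top, 6 above the arm's axis
- rack: fixed aluminium board rack, 170 x 130 foot, origin on the deck; its trough holds the loose board's lower edge with the board leaning 20 degrees, top towards the rack's +y; back slats 95 high behind the board (+y), lip 14 high in front
- loose_board: Pale wood chopping board, 130 wide (its x), 10 thick (its y), 176 tall (its z), peaked top; 0.17 to 0.35 kg. Origin mid lower edge, mid-thickness. Twin of the hung board. Stands in the rack, lower edge 30 above the deck, leaning 20 degrees with its top towards the rack's +y; draw it out along its own z
- loose_board_slot (a point): Peak of the slot's ceiling, mid-thickness, 146 above the board's origin. The hand slot is 60 wide, floor at 125, ceiling a shallow upside-down V sloping 10 degrees each side. The bar above it is 30 high: pinch it across the thickness with the tips kept above the slot, clear of the arm
- mug: steel mug, 72 across, 75 high; leave it alone
- bowl: steel bowl, 110 across, 45 high; leave it alone
- flask: dark bottle, 72 across, 230 high; leave it alone
- tin: plain tin, 74 across, 100 high; leave it alone
- spatula: spatula with a dark wooden handle, lying flat; leave it alone
- torch: black torch, 150 long, 38 thick, lying flat; leave it alone
Things that resemble listed ones, but are neither listed nor needed, are in the scene too. What is shaped like the hung_board but black, purple or turquoise is not meant.

How it is judged:
By the outcome, as a careful person would: the job done as asked, in the order asked, and still so for the second after the job is handed in, with the robot touching nothing.
It also fails if it takes over 61 s, if anything falls off the work surface, if the arm or the gripper's body presses on something with over 40 N, if the wrist force passes 120 N, or if a joint passes its speed limit or range.

ROBOT

A 7-joint arm with a two-finger parallel gripper is mounted at the origin on the work surface. World frame = base frame: x ahead of the robot, y to its left, z up, the work surface at z = 0. Lengths are in m, angles in rad, forces in N, time in s.
With the tool pointing down it reaches from about 0.425 to 0.875 m from the base axis. Payload 8.4 kg.
Tool frame: the origin (TCP) lies at the very end of the fingers, on their centre line; the grasp point (between the pads) lies 19 mm behind it; z points along the fingers, y is the direction in which the jaws open and shut (so a half turn about z gives the same grasp; the last joint's range is limited). The gripper opens to 85 mm and grips with 20 to 120 N. Pads are 22 mm wide; open, the fingers measure 114 mm over their backs; the gripper's body (76 mm by 85 mm) begins 54 mm behind the grasp point. The pads swing forward as they close: fully open they stand 13 mm farther back than shut.
Start: joints at [1.245, 0.333, 0.04, 1.465, -0.013, 1.343, -0.059], TCP at [0.146, -0.633, 0.231] pointing down, gripper open.
Joint ranges: [-2.58, 2.58], [-0.38, 2.09], [-1.3, 1.39], [0.25, 2.4], [-1.5, 4.64], [0.08, 2.09], [-2.65, 2.65]. Speed limits (rad/s): [2.22, 2.22, 2.79, 2.79, 3.14, 3.14, 3.14].

INTERFACE

Orientations are given as [roll, pitch, yaw] about the fixed x, y, z axes, in that order (R = Rz(yaw) Ry(pitch) Rx(roll)).
In Python, from station import read_state, cams, sign_off gives the robot as it stands.
- The arm moves only by the tool drive_tool, never from a script. Its argument "deltas" is a list of rows, each a list of 3 entries, a list of its own where there are three numbers: the turn, a rotation vector about the tool's x, y, z in rad, then the shift along the tool's x, y, z in m, then the finger opening in m, from 0 to 0.0854. In form: [[[wx, wy, wz], [tx, ty, tz], grip], ...]. A call has 1 to 10 rows; each row shifts and turns the pose as measured when the row begins, along the tool's axes as they then stand; what a row does not reach is not made up. A row lasts 1/12 s, in which the tool goes at most 41.7 mm and 7.16 degrees, less where a joint would pass 70% of its speed; a pose out of reach is approached as far as the arm can. A call is refused whole if a number of a shift passes 0.0417 or a number of a turn 0.125, either way. A call with a gripper value outside its range is refused whole. The fingers move at their own pace and stop on an object; "squeeze" is the grip in N (left out, the last holds). Time passes only in rows, so rows that do not move let the fingers close. It gives the time, the measured TCP pose, the force and the opening at its end, in the units of the state.
- read_state(): the state, without advancing time (a new reading comes with each control period).
- cams.grab_frame(name): name is "scene" or "side" or "wrist"; returns the picture (400x640x3 uint8, red, green, blue); there is no depth.
- cams.camera_info(name): a dict with "fx", "fy", "cx", "cy" (pixels), "extrinsics" (4x4, takes a point from camera to world coordinates); the wrist camera has in their place "mount" (4x4, takes a point from camera to tool coordinates, whose origin is the TCP and whose axes are the flange's). Camera axes: x right, y down, z forward; pixel columns grow to the right and rows downward; lengths in m; the calibration is good to about 2 mm. The wrist camera is an equidistant fisheye: a pixel r from the principal point sees the ray r / f radians off the axis. A picture is of the moment at which its call begins: read the wrist's pose just before it. camera_info takes no time and is no camera call.
- sign_off(): hands the job in, once; it reports no verdict.
The state is a dict: "time": time; "joints": joint angles; "qvel": joint speeds; "tau": joint torques, N m; "tcp_pos": TCP position; "tool_rot": TCP orientation; "wrist_force": force on the tool from outside, world axes, zero at the start; "wrist_torque": the same for the moment, N m; "finger_gap": opening from 0.0 (shut) to 1.0 (fully open).
Only numpy, scipy, OpenCV 4.12 (cv2) and the standard library are available. Lean on these libraries where they do the work, as an engineer would, in place of code of your own. Each camera call takes 0.05 s, during which the arm holds its last target.

## Working session

There is one attempt and no reset: what is moved stays moved. The work goes in short steps, Python scripts to look and compute and a tool call to move; the robot and the scene stay as the last step left them, time stands still between calls to the robot, and variables do not carry over. Pictures are saved under pics/ and viewed, and the job is handed in when it is done.

Besides the shell and the picture viewer there is one more tool, called after ">>>" as name(argument=value, ...) on one line, values as JSON. drive_tool: Moves the arm, as the interface text tells. Its arguments: {"type":"object","properties":{"deltas":{"type":"array"},"squeeze":{"type":"number"}},"required":["deltas"]}

```bash
ls; mkdir -p pics; python3 - <<'E'
from station import read_state, cams
import cv2,numpy as np
print(read_state())
for n in ["scene","side","wrist"]:
    print(n,cams.camera_info(n))
    im=cams.grab_frame(n); cv2.imwrite(f"pics/{n}0.png",im[:,:,::-1])
E
```

```text
pics
{'time': 0.0, 'joints': array([ 1.24480597,  0.33395026,  0.03987975,  1.4662642 , -0.01339736,
        1.34325932, -0.05849494]), 'qvel': array([ 0.00050776,  0.0003627 , -0.00031074, -0.00041444, -0.00052873,
       -0.00054275, -0.00102902]), 'tau': array([-3.69839199e-04, -6.58548975e+01,  1.36490978e+00, -4.05556619e+01,
        1.66646589e-02,  1.23015919e-02, -6.85488385e-05]), 'tcp_pos': array([ 0.14602309, -0.63293504,  0.23039934]), 'tool_rot': array([-3.13998169e+00,  1.15847200e-04,  2.26773347e-01]), 'wrist_force': array([ 0.50790441,  0.59034923, -0.37758394]), 'wrist_torque': array([ 0.01116141, -0.00945049,  0.0222198 ]), 'finger_gap': 0.9954938192695701}
scene {'fx': 419.572870369929, 'fy': 419.572870369929, 'cx': 316.4976826135282, 'cy': 197.12166829673205, 'extrinsics': array([[ 0.79441854,  0.41463959, -0.44381662,  1.19172491],
       [ 0.60734369, -0.54920172,  0.57403059, -0.73983574],
       [-0.00572904, -0.72556977, -0.68812476,  1.17878223],
       [ 0.        ,  0.        ,  0.        ,  1.        ]])}
side {'fx': 436.9943448864533, 'fy': 436.99434488
[... 173 characters left out ...]
070e-01,  6.82186721e-01, -7.12001595e-01,
         1.38519845e+00],
       [ 6.72489567e-05, -7.22055399e-01, -6.91835238e-01,
         1.39928737e+00],
       [ 0.00000000e+00,  0.00000000e+00,  0.00000000e+00,
         1.00000000e+00]])}
wrist {'fx': 309.70691628693146, 'fy': 309.70691628693146, 'cx': 319.023434543946, 'cy': 201.50147757802299, 'mount': array([[-1.78119771e-03, -9.64461627e-01, -2.64216951e-01,
         6.69381115e-02],
       [ 9.99998414e-01, -1.71342042e-03, -4.86973436e-04,
         1.13808304e-03],
       [ 1.69524725e-05, -2.64217400e-01,  9.64463149e-01,
        -1.42645187e-01],
       [ 0.00000000e+00,  0.00000000e+00,  0.00000000e+00,
         1.00000000e+00]])}
```

View pics/scene0.png

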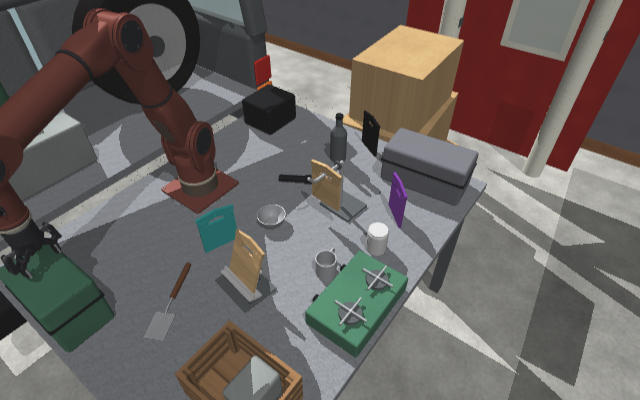

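View pics/side0.png

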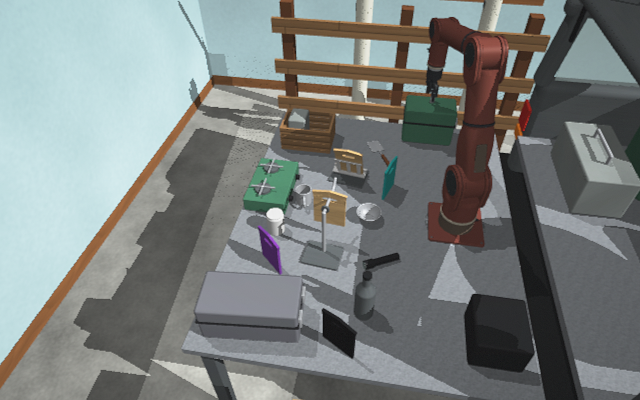

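View pics/wrist0.png

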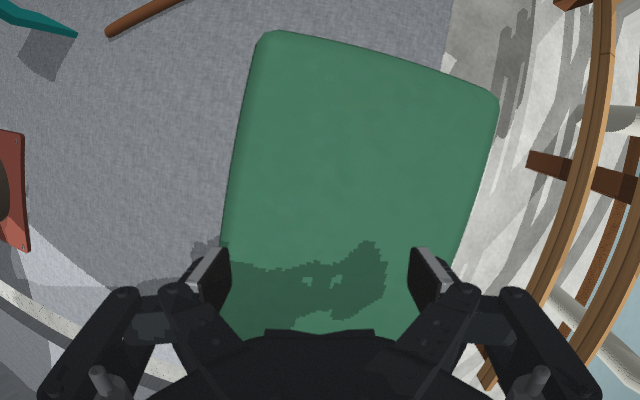

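The pictures show the hung board at about (327,185) in scene and (329,207) in side, on its stand. The loose board is at (248,262) in scene and (349,163) in side. I'll zoom in on both.

```bash
python3 - <<'E'
import cv2,numpy as np
a=cv2.imread("pics/scene0.png");b=cv2.imread("pics/side0.png")
z=lambda i,x,y,w,h,k:cv2.resize(i[y:y+h,x:x+w],None,fx=k,fy=k,interpolation=cv2.INTER_CUBIC)
cv2.imwrite("pics/z1.png",z(a,285,130,100,100,6))
cv2.imwrite("pics/z2.png",z(a,190,210,100,100,6))
cv2.imwrite("pics/z3.png",z(b,280,170,100,100,6))
cv2.imwrite("pics/z4.png",z(b,315,130,80,65,8))
E
```

```text
(no output)
```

View pics/z1.png

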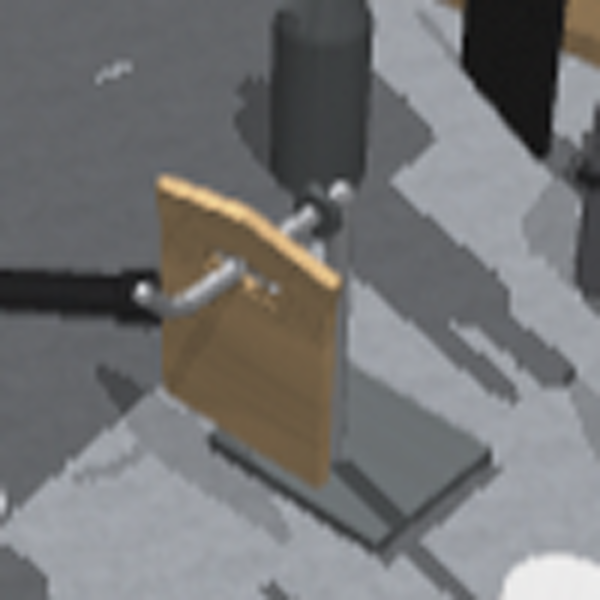

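View pics/z2.png

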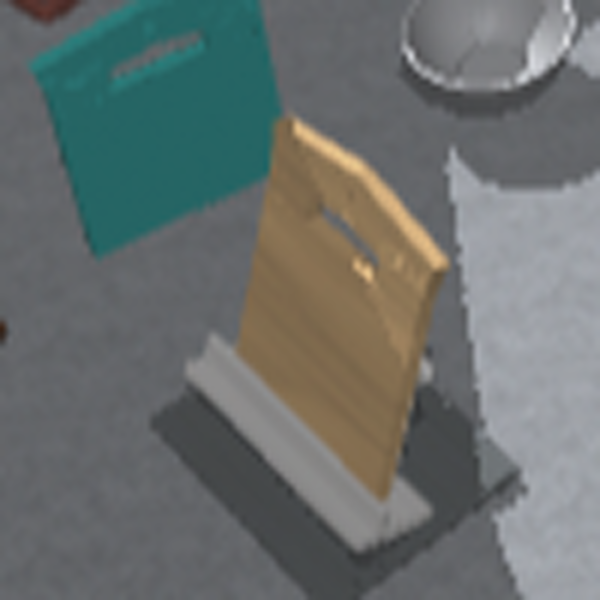

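View pics/z3.png

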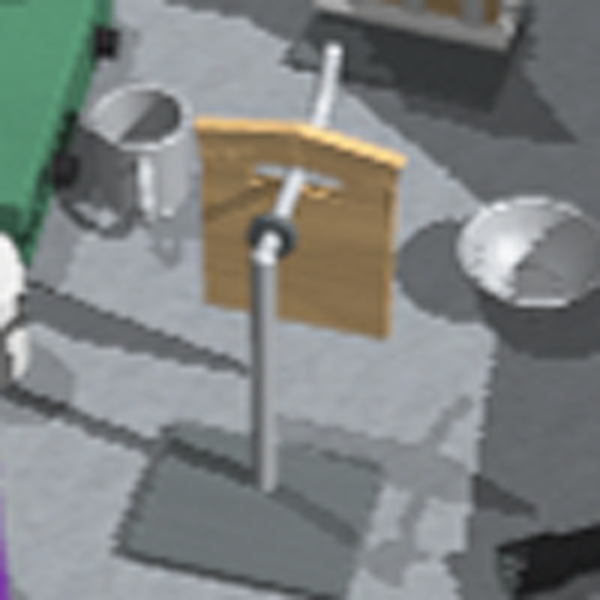

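View pics/z4.png

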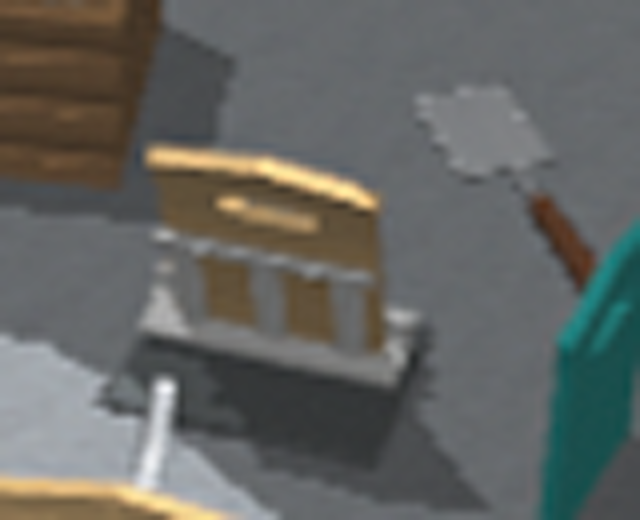

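```bash
cat > h.py <<'E'
import numpy as np, cv2
from scipy.spatial.transform import Rotation as R
from station import read_state, cams
def ray(n,uv,pose=None):
    c=cams.camera_info(n); x=(uv[0]-c['cx']);y=(uv[1]-c['cy'])
    if n!='wrist':
        d=np.array([x/c['fx'],y/c['fy'],1]);d/=np.linalg.norm(d);E=c['extrinsics']
    else:
        r=np.hypot(x,y);t=r/c['fx'];d=np.array([np.sin(t)*x/max(r,1e-9),np.sin(t)*y/max(r,1e-9),np.cos(t)])
        T=np.eye(4);T[:3,:3]=R.from_euler('xyz',pose[1]).as_matrix();T[:3,3]=pose[0];E=T@c['mount']
    return E[:3,3],E[:3,:3]@d
def tri(rays):
    A=np.zeros((3,3));b=np.zeros(3)
    for o,d in rays:
        P=np.eye(3)-np.outer(d,d);A+=P;b+=P@o
    p=np.linalg.solve(A,b); e=[np.linalg.norm((np.eye(3)-np.outer(d,d))@(p-o)) for o,d in rays]
    return p,max(e)
def onz(n,uv,z,pose=None):
    o,d=ray(n,uv,pose);return o+d*(z-o[2])/d[2]
def proj(n,p,pose=None):
    c=cams.camera_info(n)
    if n=='wrist':
        T=np.eye(4);T[:3,:3]=R.from_euler('xyz',pose[1]).as_matrix();T[:3,3]=pose[0];E=T@c['mount']
    else: E=c['extrinsics']
    q=E[:3,:3].T@(np.asarray(p)-E[:3,3])
    if n!='wrist': return np.array([c['cx']+c['fx']*q[0]/q[2],c['cy']+c['fy']*q[1]/q[2]])
    r=np.hypot(q[0],q[1]);t=np.arctan2(r,q[2]);return np.array([c['cx']+c['fx']*t*q[0]/r,c['cy']+c['fx']*t*q[1]/r])
def grab(name,tag):
    s=read_state();pose=(s['tcp_pos'],s['tool_rot']);im=cams.grab_frame(name)[:,:,::-1].copy()
    cv2.imwrite(f"pics/{tag}.png",im);return im,pose
def crop(im,x,y,w,h,k,tag):
    cv2.imwrite(f"pics/{tag}.png",cv2.resize(im[y:y+h,x:x+w],None,fx=k,fy=k,interpolation=cv2.INTER_CUBIC))
E
python3 - <<'E'
from h import *
np.set_printoptions(precision=4,suppress=True)
f=lambda uv,x,y,k:((uv[0]+.5)/k-.5+x,(uv[1]+.5)/k-.5+y)
P={}
for nm,a,b in [('hL',(162,182),(404,161)),('hR',(337,284),(198,124)),('hpk',(250,214),(300,130)),('hbR',(325,485),(207,302)),('hbL',(163,388),(388,335)),
 ('tip',(146,292),(333,50)),('collar',(318,212),(270,237)),('posttop',(342,190),(264,250))]:
    P[nm],e=tri([ray('scene',f(a,285,130,6)),ray('side',f(b,280,170,6))]);print(nm,P[nm],e)
for nm,a,b in [('lL',(292,122),(378,203)),('lR',(440,262),(150,155)),('lpk',(362,162),(268,165)),('lbR',(385,497),(0,0))]:
    if b[0]==0: continue
    P[nm],e=tri([ray('scene',f(a,190,210,6)),ray('side',f(b,315,130,8))]);print(nm,P[nm],e)
print('post deck side',onz('side',f((265,487),280,170,6),.008))
# base plate corners scene
for uv in [(212,440),(380,548),(490,455)]: print(onz('scene',f(uv,285,130,6),0.006))
d=P['tip']-P['collar'];print('arm dir',np.degrees(np.arctan2(d[1],d[0])),np.linalg.norm(d))
w=P['hR']-P['hL'];print('hung w',np.degrees(np.arctan2(w[1],w[0])),np.linalg.norm(w))
w=P['lR']-P['lL'];print('loose w',np.degrees(np.arctan2(w[1],w[0])),np.linalg.norm(w))
E
```

```text
hL [0.4638 0.173  0.2539] 0.0013329682046926315
hR [0.5994 0.1598 0.2536] 0.0007616741429912026
hpk [0.5317 0.1681 0.266 ] 0.0012636022633609838
hbR [0.5961 0.1616 0.0895] 0.0006498169418447133
hbL [0.4669 0.1706 0.0898] 0.0015031977674759035
tip [0.5233 0.0825 0.2617] 0.0010958756230671216
collar [0.5389 0.23   0.23  ] 0.0005301196214304993
posttop [0.541  0.249  0.2362] 0.0010432833848322662
lL [ 0.4415 -0.1815  0.1844] 0.001865488815938806
lR [ 0.5726 -0.2043  0.186 ] 0.0007399472453278585
lpk [ 0.5036 -0.1877  0.1997] 2.8614633725561398e-05
post deck side [0.5399 0.2503 0.008 ]
[0.4667 0.22   0.006 ]
[0.6118 0.2058 0.006 ]
[0.6223 0.3196 0.006 ]
arm dir -96.05228484510826 0.15162296328603603
hung w -5.552080520357908 0.13625304836497648
loose w -9.8914402093002 0.13312836091057784
```

```bash
cat >> h.py <<'E'
def plan(pos,rpy,grip,step=.04,rot=.12,show=10):
    s=read_state();p=np.array(s['tcp_pos']);Rm=R.from_euler('xyz',s['tool_rot']);Rt=R.from_euler('xyz',rpy) if not isinstance(rpy,R) else rpy
    d=np.asarray(pos)-p;w=(Rm.inv()*Rt).as_rotvec()
    n=int(max(np.ceil(np.linalg.norm(d)/step),np.ceil(np.linalg.norm(w)/rot),1))
    print('t',round(s['time'],2),'p',p.round(4),'rpy',np.round(s['tool_rot'],3),'d',d.round(4),'w',w.round(3),'n',n,'F',s['wrist_force'].round(1),'gap',round(s['finger_gap'],3))
    rows=[]
    for i in range(min(n,show)):
        t=(Rm*R.from_rotvec(w*i/n)).inv().apply(d/n)
        rows.append([[round(float(x),3) for x in w/n],[round(float(x),4) for x in t],grip])
    print(str(rows).replace(' ',''))
E
python3 - <<'E'
from h import *
plan([.40,-.40,.37],[3.14159,0,1.0],0.075,.04,.1)
E
```

```text
t 0.15 p [ 0.1461 -0.633   0.2306] rpy [-3.14   0.     0.227] d [0.2539 0.233  0.1394] w [-0.001 -0.    -0.773] n 10 F [1.  0.5 0.1] gap 1.002
[[[-0.0,-0.0,-0.077],[0.03,-0.017,-0.0139],0.075],[[-0.0,-0.0,-0.077],[0.0312,-0.0146,-0.0139],0.075],[[-0.0,-0.0,-0.077],[0.0322,-0.0122,-0.0139],0.075],[[-0.0,-0.0,-0.077],[0.0331,-0.0097,-0.0139],0.075],[[-0.0,-0.0,-0.077],[0.0337,-0.0071,-0.0139],0.075],[[-0.0,-0.0,-0.077],[0.0342,-0.0044,-0.0139],0.075],[[-0.0,-0.0,-0.077],[0.0344,-0.0018,-0.0139],0.075],[[-0.0,-0.0,-0.077],[0.0345,0.0009,-0.0139],0.075],[[-0.0,-0.0,-0.077],[0.0343,0.0035,-0.0139],0.075],[[-0.0,-0.0,-0.077],[0.0339,0.0062,-0.0139],0.075]]
```

>>> drive_tool(deltas=[[[0, 0, -0.077], [0.01, -0.005, -0.035], 0.075], [[0, 0, -0.077], [0.03, -0.013, -0.025], 0.075], [[0, 0, -0.077], [0.033, -0.012, -0.02], 0.075], [[0, 0, -0.077], [0.033, -0.01, -0.02], 0.075], [[0, 0, -0.077], [0.034, -0.007, -0.015], 0.075], [[0, 0, -0.077], [0.035, -0.004, -0.01], 0.075], [[0, 0, -0.077], [0.035, -0.002, -0.01], 0.075], [[0, 0, -0.077], [0.035, 0.001, -0.005], 0.075], [[0, 0, -0.077], [0.035, 0.004, 0], 0.075], [[0, 0, -0.077], [0.035, 0.006, 0], 0.075]])

```text
time: 0.98
tcp_pos: [0.385, -0.4095, 0.3728]
tool_rot: [-3.133, -0.002, 1.012]
wrist_force: [0.7, -0.9, -0.7]
finger_gap: 0.877
```

```bash
python3 - <<'E'
from h import *
plan([.54,-.1,.37],[3.14159,0,1.47],0.075,.04,.1)
E
```

```text
t 0.98 p [ 0.385  -0.4095  0.3728] rpy [-3.133e+00 -2.000e-03  1.012e+00] d [ 0.155   0.3095 -0.0028] w [-0.008 -0.004 -0.458] n 9 F [ 0.7 -0.9 -0.7] gap 0.877
[[[-0.001,-0.0,-0.051],[0.0383,-0.0036,0.0004],0.075],[[-0.001,-0.0,-0.051],[0.0384,-0.0017,0.0004],0.075],[[-0.001,-0.0,-0.051],[0.0385,0.0003,0.0004],0.075],[[-0.001,-0.0,-0.051],[0.0384,0.0022,0.0004],0.075],[[-0.001,-0.0,-0.051],[0.0382,0.0042,0.0004],0.075],[[-0.001,-0.0,-0.051],[0.038,0.0061,0.0003],0.075],[[-0.001,-0.0,-0.051],[0.0376,0.0081,0.0003],0.075],[[-0.001,-0.0,-0.051],[0.0371,0.01,0.0003],0.075],[[-0.001,-0.0,-0.051],[0.0366,0.0118,0.0003],0.075]]
```

>>> drive_tool(deltas=[[[0, 0, -0.051], [0.038, -0.004, 0], 0.075], [[0, 0, -0.051], [0.038, -0.002, 0], 0.075], [[0, 0, -0.051], [0.038, 0, 0], 0.075], [[0, 0, -0.051], [0.038, 0.002, 0], 0.075], [[0, 0, -0.051], [0.038, 0.004, 0], 0.075], [[0, 0, -0.051], [0.038, 0.006, 0], 0.075], [[0, 0, -0.051], [0.038, 0.008, 0], 0.075], [[0, 0, -0.051], [0.037, 0.01, 0], 0.075], [[0, 0, -0.051], [0.037, 0.012, 0], 0.075]])

```text
time: 1.73
tcp_pos: [0.5392, -0.0831, 0.3724]
tool_rot: [-3.134, -0.006, 1.496]
wrist_force: [0.5, -0.9, 1.2]
finger_gap: 0.881
```

```bash
python3 - <<'E'
from h import *
plan([.529,.1375,.37],[3.14159,0,1.47],0.075,.04,.1)
im,p=grab('wrist','w1')
E
```

```text
t 1.73 p [ 0.5392 -0.0831  0.3724] rpy [-3.134 -0.006  1.496] d [-0.0102  0.2206 -0.0024] w [-0.008 -0.005  0.026] n 6 F [ 0.5 -0.9  1.2] gap 0.881
[[[-0.001,-0.001,0.004],[0.0365,-0.0045,0.0006],0.075],[[-0.001,-0.001,0.004],[0.0365,-0.0046,0.0006],0.075],[[-0.001,-0.001,0.004],[0.0365,-0.0048,0.0006],0.075],[[-0.001,-0.001,0.004],[0.0365,-0.0049,0.0005],0.075],[[-0.001,-0.001,0.004],[0.0364,-0.0051,0.0005],0.075],[[-0.001,-0.001,0.004],[0.0364,-0.0052,0.0004],0.075]]
```

View pics/w1.png

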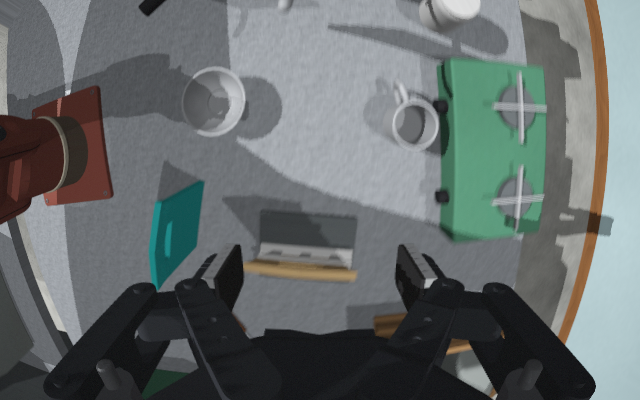

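The wrist picture shows the loose board's top edge at about (300,271) and the hook tip just at the top edge of the frame (285,3). Next I'll move over the hook.

>>> drive_tool(deltas=[[[0, 0, 0.004], [0.036, -0.005, 0], 0.075], [[0, 0, 0.004], [0.036, -0.005, 0], 0.075], [[0, 0, 0.004], [0.036, -0.005, 0], 0.075], [[0, 0, 0.004], [0.036, -0.005, 0], 0.075], [[0, 0, 0.004], [0.036, -0.005, 0], 0.075], [[0, 0, 0.004], [0.032, -0.005, 0], 0.075], [[0, 0, 0], [0, 0, 0], 0.075]])

```text
time: 2.37
tcp_pos: [0.5241, 0.1465, 0.3721]
tool_rot: [-3.13, -0.011, 1.489]
wrist_force: [-0.5, 0.9, 0.2]
finger_gap: 0.877
```

```bash
python3 - <<'E'
from h import *
plan([.529,.1375,.30],[3.14159,0,1.47],0.075,.04,.1)
im,p=grab('wrist','w2')
E
```

```text
t 2.37 p [0.5241 0.1465 0.3721] rpy [-3.13  -0.011  1.489] d [ 0.0049 -0.009  -0.0721] w [-0.011 -0.011  0.019] n 2 F [-0.5  0.9  0.2] gap 0.877
[[[-0.006,-0.006,0.01],[-0.0047,0.0032,0.036],0.075],[[-0.006,-0.006,0.01],[-0.0045,0.003,0.036],0.075]]
```

View pics/w2.png

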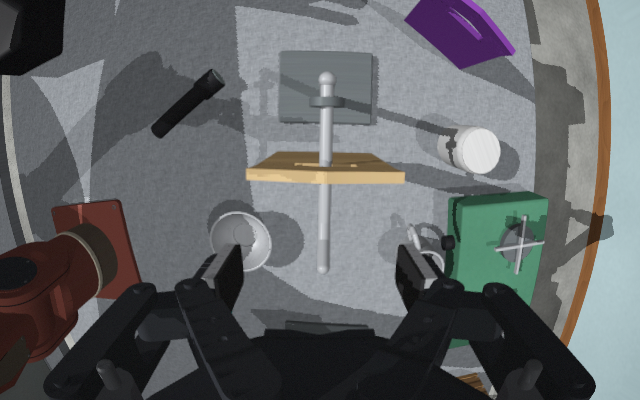

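```bash
python3 - <<'E'
from h import *
np.set_printoptions(precision=4,suppress=True)
im=cv2.imread('pics/w2.png');crop(im,235,60,185,230,4.2,'w2z') 
crop(im,235,60,185,120,4.3,'w2z')
pose=(np.array([0.5241,0.1465,0.3721]),[-3.13,-.011,1.489])
for n,uv,z in [('post',(326,78),.236),('collar',(326,106),.23),('bend-ish',(322.5,238),.23),('armmid',(324.5,195),.23),('tip',(322,271),.259),('bL',(247,175),.2535),('bR',(404,178),.2535),('peak',(327,173),.266)]:
    print(n,onz('wrist',uv,z,pose))
for q in [(.5385,.2295,.23),(.527,.120,.23),(.5235,.0855,.259)]: print(proj('wrist',q,pose))
E
```

```text
post [0.5377 0.25   0.236 ]
collar [0.5357 0.2249 0.23  ]
bend-ish [0.5222 0.0986 0.23  ]
armmid [0.5276 0.142  0.23  ]
tip [0.5201 0.0771 0.259 ]
bL [0.4619 0.1711 0.2535]
bR [0.5988 0.1574 0.2535]
peak [0.5316 0.1688 0.266 ]
[328.6658 100.7912]
[325.6683 217.1002]
[324.9765 262.647 ]
```

View pics/w2z.png

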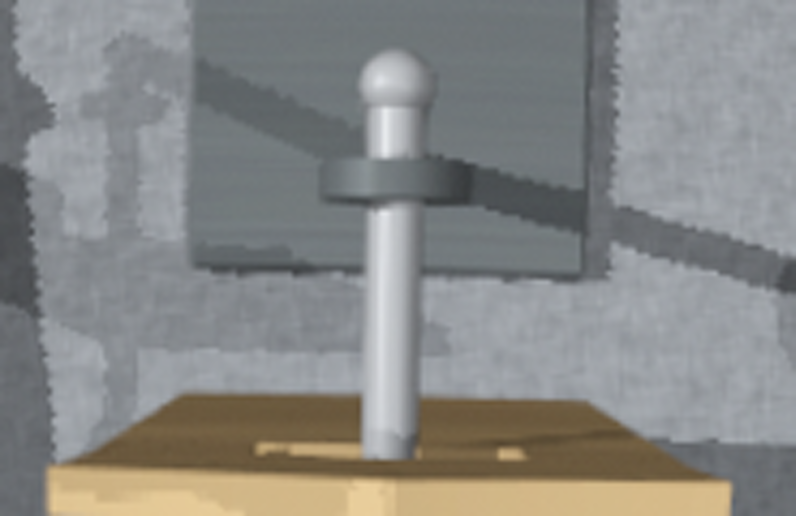

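The wrist picture shows the arm straight between the fingers: post top at (326,78), collar face at (326,106), board top edge from (247,175) to (404,178), tip at (322,271). This agrees with the triangulation to about 4 mm. I'll descend with the fingers straddling the arm in front of the board.

>>> drive_tool(deltas=[[[-0.006, -0.006, 0.01], [-0.007, 0.003, 0.036], 0.075], [[-0.006, -0.006, 0.01], [-0.006, 0.003, 0.036], 0.075], [[0, 0, 0], [0, 0, 0], 0.075]])

```text
time: 2.67
tcp_pos: [0.5301, 0.13, 0.2989]
tool_rot: [3.137, 0.002, 1.469]
wrist_force: [-0.3, -1.2, -0.4]
finger_gap: 0.882
```

```bash
python3 - <<'E'
from h import *
plan([.529,.1345,.205],[3.14159,0,1.47],0.075,.02,.1)
im,p=grab('wrist','w3')
im,p=grab('scene','s3');crop(im,270,80,130,130,4.5,'s3z')
E
```

```text
t 2.67 p [0.5301 0.13   0.2989] rpy [3.137e+00 2.000e-03 1.469e+00] d [-0.0011  0.0045 -0.0939] w [ 0.004  0.002 -0.001] n 5 F [-0.3 -1.2 -0.4] gap 0.882
[[[0.001,0.0,-0.0],[0.0009,-0.0004,0.0188],0.075],[[0.001,0.0,-0.0],[0.0009,-0.0004,0.0188],0.075],[[0.001,0.0,-0.0],[0.0009,-0.0004,0.0188],0.075],[[0.001,0.0,-0.0],[0.0009,-0.0003,0.0188],0.075],[[0.001,0.0,-0.0],[0.0009,-0.0003,0.0188],0.075]]
```

View pics/w3.png

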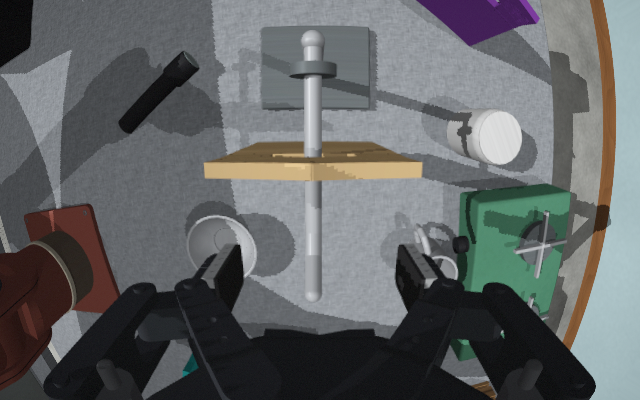

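View pics/s3z.png

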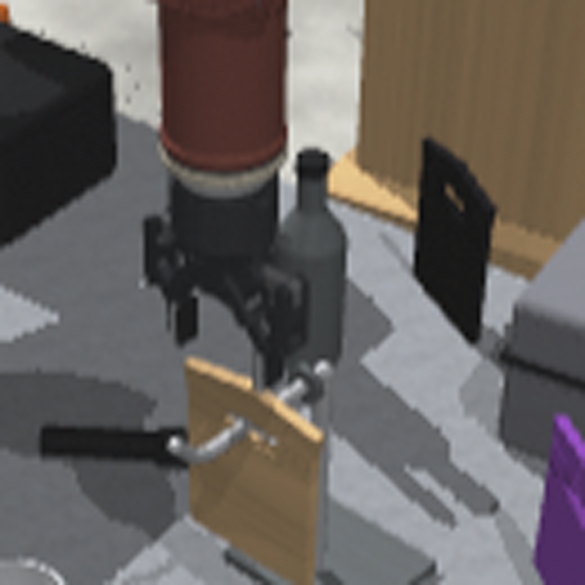

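```bash
python3 - <<'E'
from h import *
s=read_state();p=s['tcp_pos']
Rm=R.from_euler('xyz',s['tool_rot'])
for dy in (-.0375,.0375):
  q=p+Rm.apply([0,dy,-.011]); u=proj('scene',q); print(q.round(3),((u-[270,80])*4.5).round())
for q in [(.4638,.173,.254),(.5317,.168,.266),(.5994,.16,.2536)]:
  print(((proj('scene',q)-[270,80])*4.5).round())
E
```

```text
[0.494 0.135 0.315] [186. 334.]
[0.569 0.128 0.316] [260. 377.]
[186. 359.]
[251. 383.]
[318. 436.]
```

```bash
python3 - <<'E'
from h import *
np.set_printoptions(precision=4,suppress=True)
pose=(np.array([.5301,.13,.2989]),[3.137,.002,1.469])
for n,uv,z in [('collar',(312.5,77),.23),('colR',(336,77),.23),('colL',(289,77),.23),('frontL',(205,178),.2535),('frontR',(421,178),.2535),('backL',(205,163),.2535),('backR',(421,163),.2535),('tip',(313,300),.262),('arm',(313,200),.23)]:
    print(n,onz('wrist',uv,z,pose))
E
```

```text
collar [0.5362 0.2241 0.23  ]
colR [0.5519 0.2226 0.23  ]
colL [0.5205 0.226  0.23  ]
frontL [0.4606 0.1673 0.2535]
frontR [0.5989 0.1527 0.2535]
backL [0.4624 0.177  0.2535]
backR [0.5992 0.1625 0.2535]
tip [0.5211 0.0773 0.262 ]
arm [0.5275 0.1391 0.23  ]
```

>>> drive_tool(deltas=[[[0.001, 0, 0], [0.001, 0, 0.019], 0.075], [[0.001, 0, 0], [0.001, 0, 0.019], 0.075], [[0.001, 0, 0], [0.001, 0, 0.019], 0.075], [[0, 0, 0], [0, 0, 0.019], 0.075], [[0, 0, 0], [0, 0, 0.018], 0.075], [[0, 0, 0], [0, 0, 0], 0.075]])

```text
time: 3.27
tcp_pos: [0.5408, 0.1349, 0.2237]
tool_rot: [3.118, -0.007, 1.465]
wrist_force: [0.9, -0.6, -1.0]
finger_gap: 0.877
```

```bash
python3 - <<'E'
from h import *
plan([.5345,.205,.205],[3.14159,0,1.47],0.075,.006,.1)
im,p=grab('wrist','w4')
im,p=grab('scene','s4');crop(im,270,80,130,130,4.5,'s4z')
E
```

```text
t 3.27 p [0.5408 0.1349 0.2237] rpy [ 3.118 -0.007  1.465] d [-0.0063  0.0701 -0.0187] w [ 0.023 -0.007 -0.005] n 13 F [ 0.9 -0.6 -1. ] gap 0.877
[[[0.002,-0.001,-0.0],[0.0053,-0.0011,0.0015],0.075],[[0.002,-0.001,-0.0],[0.0053,-0.0011,0.0015],0.075],[[0.002,-0.001,-0.0],[0.0053,-0.0011,0.0015],0.075],[[0.002,-0.001,-0.0],[0.0053,-0.0011,0.0014],0.075],[[0.002,-0.001,-0.0],[0.0053,-0.0011,0.0014],0.075],[[0.002,-0.001,-0.0],[0.0053,-0.0011,0.0014],0.075],[[0.002,-0.001,-0.0],[0.0053,-0.0011,0.0014],0.075],[[0.002,-0.001,-0.0],[0.0053,-0.0011,0.0014],0.075],[[0.002,-0.001,-0.0],[0.0053,-0.001,0.0014],0.075],[[0.002,-0.001,-0.0],[0.0053,-0.001,0.0014],0.075]]
```

View pics/w4.png

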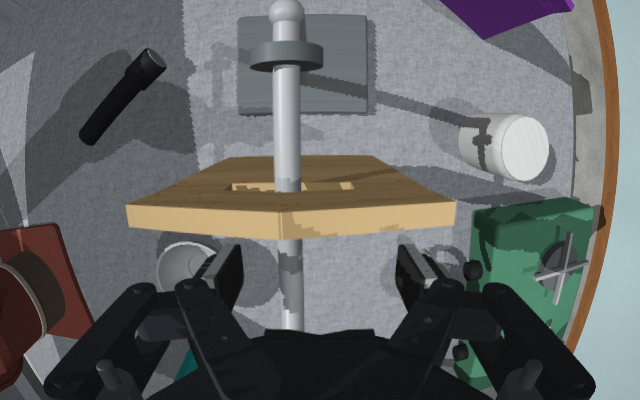

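View pics/s4z.png

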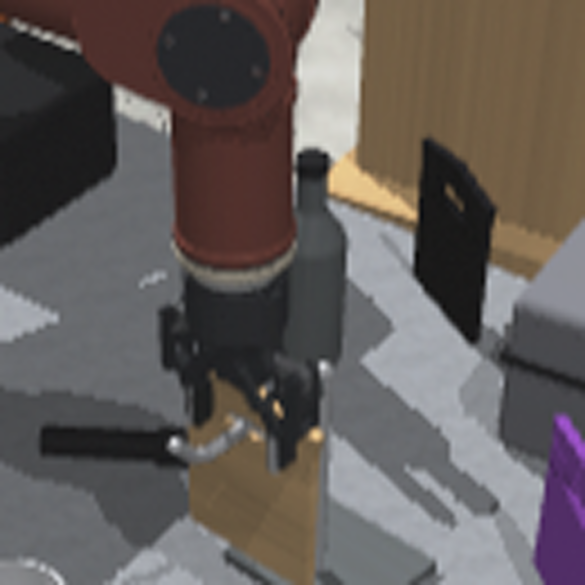

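>>> drive_tool(deltas=[[[0.01, -0.003, 0], [0, -0.008, 0.01], 0.075], [[0.01, -0.003, 0], [0, -0.006, 0.01], 0.075], [[0, 0, 0], [0, 0, 0], 0.075]])

```text
time: 3.62
tcp_pos: [0.5299, 0.1379, 0.2102]
tool_rot: [3.13, -0.003, 1.465]
wrist_force: [-0.2, -0.4, -0.9]
finger_gap: 0.876
```

```bash
python3 - <<'E'
from h import *
print(read_state()['joints'].round(3),read_state()['qvel'].round(3))
plan([.5285,.135,.205],[3.14159,0,1.47],0.075,.006,.1)
E
```

```text
[ 0.306  0.196 -0.721  1.725  0.138  1.259 -0.552] [ 0.003 -0.021 -0.002 -0.035 -0.004  0.021  0.008]
t 3.62 p [0.5299 0.1379 0.2102] rpy [ 3.130e+00 -3.000e-03  1.465e+00] d [-0.0014 -0.0029 -0.0052] w [ 0.011 -0.003 -0.005] n 2 F [-0.2 -0.4 -0.9] gap 0.876
[[[0.006,-0.002,-0.003],[-0.0015,-0.0006,0.0026],0.075],[[0.006,-0.002,-0.003],[-0.0015,-0.0006,0.0026],0.075]]
```

>>> drive_tool(deltas=[[[0.006, -0.002, 0], [0.003, -0.001, 0.003], 0.075], [[0.003, 0, 0], [0.003, 0, 0.002], 0.075], [[0, 0, 0], [0.003, 0, 0], 0.075], [[0, 0, 0], [0.003, 0, 0], 0.075], [[0, 0, 0], [0.003, 0, 0], 0.075], [[0, 0, 0], [0.003, 0, 0], 0.075], [[0, 0, 0], [0.003, 0, 0], 0.075], [[0, 0, 0], [0.003, 0, 0], 0.075]])

```text
time: 4.28
tcp_pos: [0.532, 0.1629, 0.2059]
tool_rot: [3.139, 0.001, 1.463]
wrist_force: [-0.7, -1.0, -0.2]
finger_gap: 0.879
```

```bash
python3 - <<'E'
from h import *
plan([.5345,.203,.205],[3.14159,0,1.47],0.075,.004,.1)
im,p=grab('wrist','w5')
im,p=grab('side','d5');crop(im,270,150,110,110,5,'d5z')
E
```

```text
t 4.28 p [0.532  0.1629 0.2059] rpy [3.139e+00 1.000e-03 1.463e+00] d [ 0.0025  0.0401 -0.0009] w [ 0.002  0.001 -0.007] n 11 F [-0.7 -1.  -0.2] gap 0.879
[[[0.0,0.0,-0.001],[0.0037,-0.0002,0.0001],0.075],[[0.0,0.0,-0.001],[0.0037,-0.0002,0.0001],0.075],[[0.0,0.0,-0.001],[0.0037,-0.0002,0.0001],0.075],[[0.0,0.0,-0.001],[0.0037,-0.0002,0.0001],0.075],[[0.0,0.0,-0.001],[0.0037,-0.0002,0.0001],0.075],[[0.0,0.0,-0.001],[0.0037,-0.0002,0.0001],0.075],[[0.0,0.0,-0.001],[0.0037,-0.0002,0.0001],0.075],[[0.0,0.0,-0.001],[0.0037,-0.0002,0.0001],0.075],[[0.0,0.0,-0.001],[0.0037,-0.0002,0.0001],0.075],[[0.0,0.0,-0.001],[0.0037,-0.0001,0.0001],0.075]]
```

View pics/w5.png

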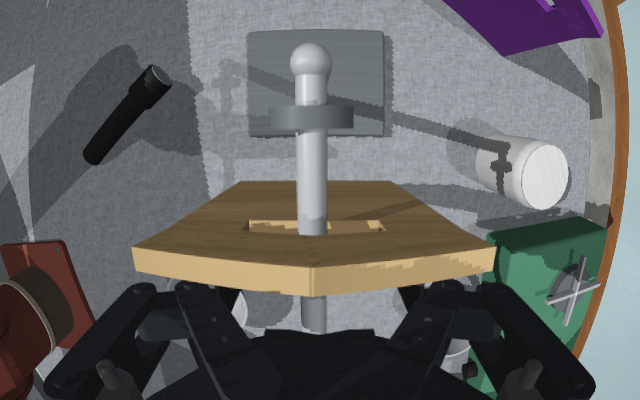

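View pics/d5z.png

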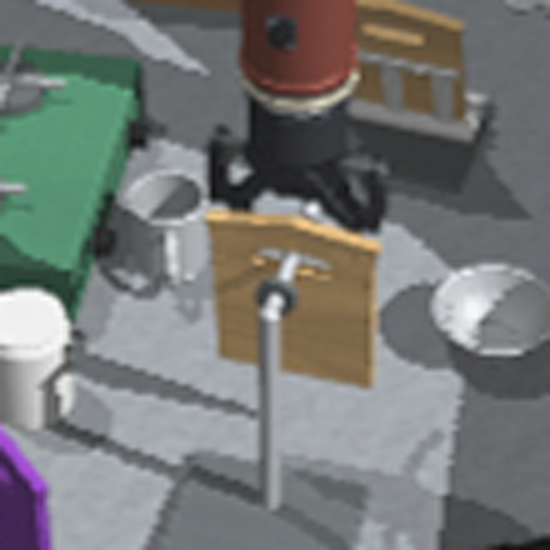

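>>> drive_tool(deltas=[[[0, 0, 0], [0.003, 0, 0], 0.075], [[0, 0, 0], [0.003, 0, 0], 0.075], [[0, 0, 0], [0.003, 0, 0], 0.075], [[0, 0, 0], [0.003, 0, 0], 0.075], [[0, 0, 0], [0.003, 0, 0], 0.075], [[0, 0, 0], [0.003, 0, 0], 0.075]])

```text
time: 4.88
tcp_pos: [0.5341, 0.1818, 0.206]
tool_rot: [3.139, 0.001, 1.463]
wrist_force: [1.2, -2.3, -0.2]
finger_gap: 0.877
```

```bash
python3 - <<'E'
from h import *
np.set_printoptions(precision=4,suppress=True)
plan([.5345,.203,.205],[3.14159,0,1.47],0.075,.004,.1)
im,p=grab('wrist','w6'); print(p)
for uv in [(313,106)]: pass
E
```

```text
t 4.88 p [0.5341 0.1818 0.206 ] rpy [3.139 0.001 1.463] d [ 0.0004  0.0212 -0.001 ] w [ 0.002  0.001 -0.007] n 6 F [ 1.2 -2.3 -0.2] gap 0.877
[[[0.0,0.0,-0.001],[0.0035,-0.0003,0.0002],0.075],[[0.0,0.0,-0.001],[0.0035,-0.0003,0.0002],0.075],[[0.0,0.0,-0.001],[0.0035,-0.0003,0.0002],0.075],[[0.0,0.0,-0.001],[0.0035,-0.0003,0.0002],0.075],[[0.0,0.0,-0.001],[0.0035,-0.0003,0.0002],0.075],[[0.0,0.0,-0.001],[0.0035,-0.0003,0.0002],0.075]]
(array([0.5341, 0.1818, 0.206 ]), array([3.1392, 0.0013, 1.4628]))
```

View pics/w6.png

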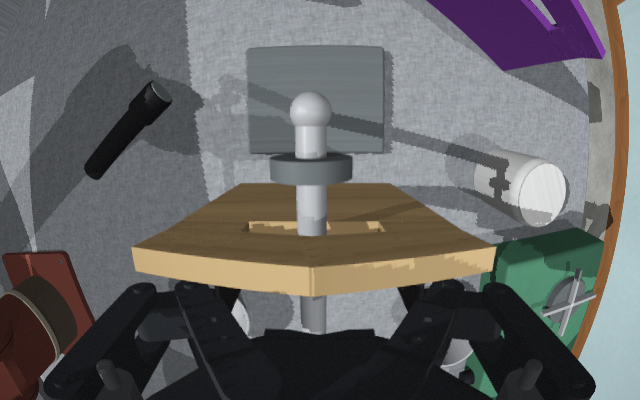

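The board moves with the fingers, upright and square: its edge stays at row ~270 while the collar comes closer (row ~180). I'll carry on, more slowly near the collar.

>>> drive_tool(deltas=[[[0, 0, 0], [0.003, 0, 0], 0.075], [[0, 0, 0], [0.003, 0, 0], 0.075], [[0, 0, 0], [0.003, 0, 0], 0.075], [[0, 0, 0], [0.003, 0, 0], 0.075], [[0, 0, 0], [0.0025, 0, 0], 0.075]])

```text
time: 5.35
tcp_pos: [0.5358, 0.1981, 0.206]
tool_rot: [3.139, 0.001, 1.463]
wrist_force: [-0.5, -2.1, -0.4]
finger_gap: 0.875
```

```bash
python3 - <<'E'
from h import *
im,p=grab('wrist','w7'); print(p,read_state()['wrist_force'])
crop(im,120,100,390,220,2,'w7z')
E
```

```text
(array([0.53582382, 0.19807484, 0.20597979]), array([3.13923346e+00, 1.14716465e-03, 1.46314502e+00])) [-0.64912769 -0.68662946 -0.86793131]
```

View pics/w7z.png

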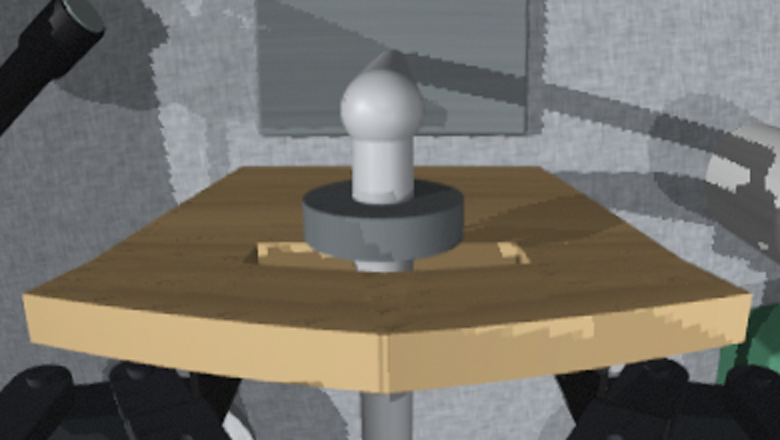

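>>> drive_tool(deltas=[[[0, 0, 0], [0.0015, 0, 0], 0.075], [[0, 0, 0], [0.0015, 0, 0], 0.075], [[0, 0, 0], [0.0015, 0, 0], 0.075]])

```text
time: 5.65
tcp_pos: [0.5363, 0.2033, 0.2059]
tool_rot: [3.139, 0.001, 1.464]
wrist_force: [-2.6, -7.9, 1.3]
finger_gap: 0.874
```

>>> drive_tool(deltas=[[[0, 0, 0], [0.0015, 0, 0], 0.075], [[0, 0, 0], [0.0015, 0, 0], 0.075]])

```text
time: 5.82
tcp_pos: [0.5364, 0.2032, 0.2058]
tool_rot: [3.141, 0.006, 1.461]
wrist_force: [-2.3, -8.7, 4.3]
finger_gap: 0.874
```

```bash
python3 - <<'E'
from h import *
im,p=grab('wrist','w8'); print(p,read_state()['wrist_force'])
crop(im,120,100,390,220,2,'w8z')
E
```

```text
(array([0.53644663, 0.20320213, 0.20579358]), array([3.14053094, 0.00642432, 1.46128455])) [-2.84452596 -9.23990481  3.74196882]
```

View pics/w8z.png

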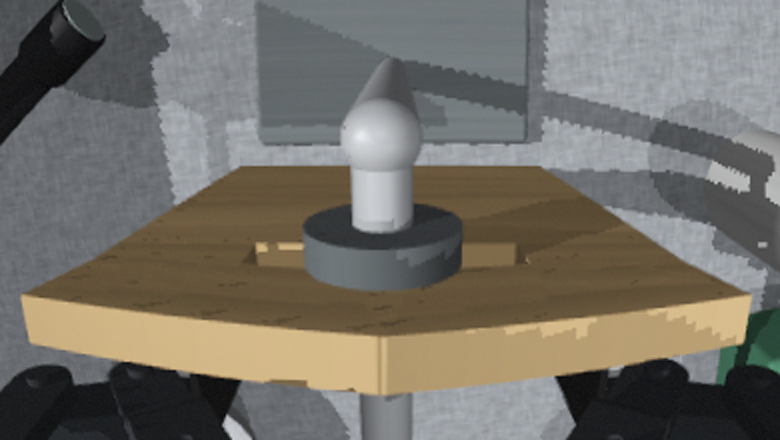

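The picture shows the collar disc flush against the board, the advance has stopped at y = 0.2033 and the force is steady at about 9 N, so the board is home. I'll back off.

>>> drive_tool(deltas=[[[0, 0, 0], [-0.002, 0, 0], 0.075], [[0, 0, 0], [-0.005, 0, 0], 0.075], [[0, 0, 0], [-0.012, 0, 0], 0.075], [[0, 0, 0], [-0.02, 0, 0], 0.075], [[0, 0, 0], [-0.02, 0, 0], 0.075], [[0, 0, 0], [0, 0, -0.015], 0.075], [[0, 0, 0], [0, 0, -0.03], 0.075], [[0, 0, 0], [0, 0, -0.035], 0.075], [[0, 0, 0], [0, 0, -0.035], 0.075], [[0, 0, 0], [0, 0, -0.035], 0.075]])

```text
time: 6.7
tcp_pos: [0.5258, 0.1423, 0.3537]
tool_rot: [-3.131, 0.004, 1.464]
wrist_force: [0.2, 0.8, 0.4]
finger_gap: 0.879
```

```bash
python3 - <<'E'
from h import *
np.set_printoptions(precision=4,suppress=True)
im,p=grab('wrist','w9'); print(p,read_state()['wrist_force'],read_state()['joints'])
E
```

```text
(array([0.5258, 0.1423, 0.3537]), array([-3.1309,  0.0039,  1.4644])) [-0.4954 -0.292   4.3921] [ 0.3026  0.1458 -0.7291  1.467   0.0969  1.5681 -0.5283]
```

View pics/w9.png

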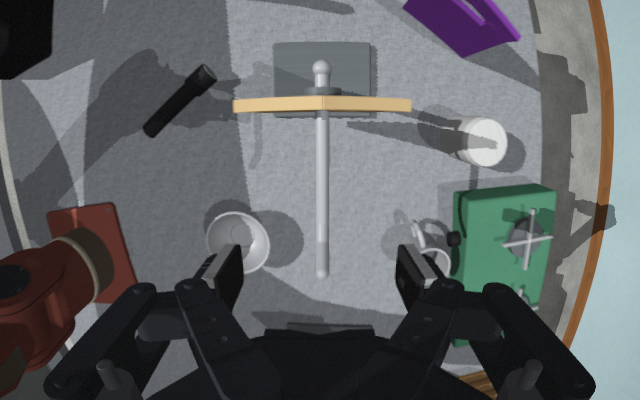

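Board 1 sits flush at the collar, with its strip at row ~104 and the tip at (322,277). Next I'll go above the rack at the grasping orientation.

```bash
cat >> h.py <<'E'
def bframe(psi,th):
    psi,th=np.radians(psi),np.radians(th)
    bx=np.array([np.cos(psi),np.sin(psi),0]);y0=np.array([-np.sin(psi),np.cos(psi),0]);z=np.array([0,0,1.])
    return bx,y0*np.cos(th)-np.sin(th)*z,z*np.cos(th)+np.sin(th)*y0
def trot(psi,th):
    bx,by,bz=bframe(psi,th);return R.from_matrix(np.c_[-bx,by,-bz])
E
python3 - <<'E'
from h import *
np.set_printoptions(precision=4,suppress=True)
pose=(np.array([.5258,.1423,.3537]),[-3.1309,.0039,1.4644])
for uv,z in [((322,200),.23),((322,235),.23),((322,279),.262),((321.5,90),.23)]: print(onz('wrist',uv,z,pose))
P=np.array([.5042,-.1885,.199]);bz=bframe(-9.9,20)[2]
print(P-.022*bz)
plan(P+.14*bz,trot(-9.9,20),.05,.035,.11)
E
```

```text
[0.5268 0.1359 0.23  ]
[0.5233 0.1026 0.23  ]
[0.5204 0.0744 0.262 ]
[0.5366 0.2317 0.23  ]
[ 0.5029 -0.1959  0.1783]
t 6.75 p [0.5277 0.1432 0.3611] rpy [-3.139  0.001  1.464] d [-0.0153 -0.2846 -0.0306] w [ 0.278 -0.263 -1.488] n 14 F [-0.5 -0.3  4.4] gap 0.877
[[[0.02,-0.019,-0.106],[-0.0203,0.0011,0.0022],0.05],[[0.02,-0.019,-0.106],[-0.0203,-0.001,0.0026],0.05],[[0.02,-0.019,-0.106],[-0.02,-0.0031,0.003],0.05],[[0.02,-0.019,-0.106],[-0.0195,-0.0052,0.0035],0.05],[[0.02,-0.019,-0.106],[-0.0188,-0.0071,0.0039],0.05],[[0.02,-0.019,-0.106],[-0.0178,-0.009,0.0044],0.05],[[0.02,-0.019,-0.106],[-0.0167,-0.0107,0.005],0.05],[[0.02,-0.019,-0.106],[-0.0154,-0.0123,0.0055],0.05],[[0.02,-0.019,-0.106],[-0.0139,-0.0138,0.006],0.05],[[0.02,-0.019,-0.106],[-0.0122,-0.015,0.0066],0.05]]
```

>>> drive_tool(deltas=[[[0.02, -0.019, -0.106], [-0.02, 0.001, 0], 0.05], [[0.02, -0.019, -0.106], [-0.02, -0.001, 0], 0.05], [[0.02, -0.019, -0.106], [-0.02, -0.003, 0], 0.05], [[0.02, -0.019, -0.106], [-0.02, -0.005, 0.002], 0.05], [[0.02, -0.019, -0.106], [-0.019, -0.007, 0.002], 0.05], [[0.02, -0.019, -0.106], [-0.018, -0.009, 0.003], 0.05], [[0.02, -0.019, -0.106], [-0.017, -0.011, 0.004], 0.05], [[0.02, -0.019, -0.106], [-0.015, -0.012, 0.004], 0.05], [[0.02, -0.019, -0.106], [-0.014, -0.014, 0.004], 0.05], [[0.02, -0.019, -0.106], [-0.012, -0.015, 0.005], 0.05]])

```text
time: 7.58
tcp_pos: [0.5241, -0.0592, 0.3643]
tool_rot: [-2.889, 0.058, 2.596]
wrist_force: [0.1, 0.5, -1.0]
finger_gap: 0.583
```

```bash
python3 - <<'E'
from h import *
P=np.array([.5042,-.1885,.199]);bz=bframe(-9.9,20)[2]
print(read_state()['joints'].round(2))
plan(P+.14*bz,trot(-9.9,20),.05,.035,.11)
E
```

```text
[ 0.5   0.16 -0.72  1.47  0.33  1.68  0.81]
t 7.58 p [ 0.5241 -0.0592  0.3643] rpy [-2.889  0.058  2.596] d [-0.0116 -0.0822 -0.0338] w [ 0.084 -0.056 -0.374] n 4 F [ 0.1  0.5 -1. ] gap 0.583
[[[0.021,-0.014,-0.093],[-0.0077,-0.0162,0.0134],0.05],[[0.021,-0.014,-0.093],[-0.006,-0.0166,0.0138],0.05],[[0.021,-0.014,-0.093],[-0.0042,-0.0168,0.0143],0.05],[[0.021,-0.014,-0.093],[-0.0024,-0.0168,0.0146],0.05]]
```

>>> drive_tool(deltas=[[[0.021, -0.014, -0.093], [-0.008, -0.016, 0.013], 0.05], [[0.021, -0.014, -0.093], [-0.006, -0.017, 0.014], 0.05], [[0.021, -0.014, -0.093], [-0.004, -0.017, 0.014], 0.05], [[0.021, -0.014, -0.093], [-0.002, -0.017, 0.015], 0.05], [[0, 0, 0], [0, 0, 0], 0.05]])

```text
time: 8.0
tcp_pos: [0.5123, -0.1478, 0.3292]
tool_rot: [-2.79, -0.004, 2.994]
wrist_force: [0.9, -0.3, -0.3]
finger_gap: 0.585
```

```bash
python3 - <<'E'
from h import *
P=np.array([.5042,-.1885,.199]);bz=bframe(-9.9,20)[2]
print(read_state()['joints'].round(2))
plan(P+.14*bz,trot(-9.9,20),.05,.035,.11)
im,p=grab('wrist','w10');print(p)
for q in [(.4415,-.1815,.1844),(.5726,-.2043,.186),P]: print(proj('wrist',q,p))
E
```

```text
[ 0.61  0.12 -0.7   1.6   0.42  1.55  1.3 ]
t 8.0 p [ 0.5123 -0.1478  0.3292] rpy [-2.79  -0.004  2.994] d [0.0001 0.0065 0.0014] w [-0.003  0.005  0.025] n 1 F [ 0.9 -0.3 -0.3] gap 0.585
[[[-0.003,0.005,0.025],[0.0009,0.0056,-0.0035],0.05]]
(array([ 0.51232999, -0.14783314,  0.32919999]), array([-2.78974379, -0.00407642,  2.9941409 ]))
[329.62874454 120.7948041 ]
[325.10785778 252.64112375]
[326.65761699 189.58021754]
```

View pics/w10.png

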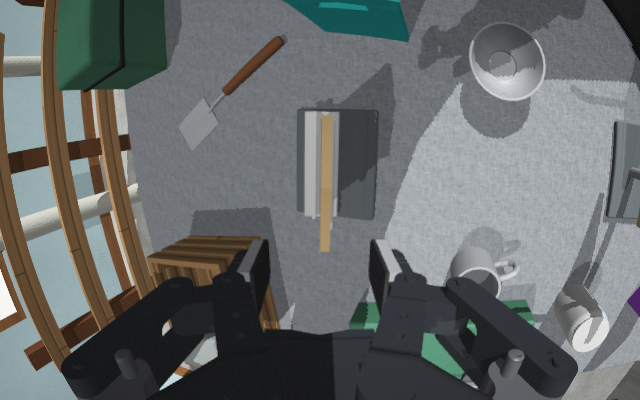

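```bash
python3 - <<'E'
from h import *
im=cv2.imread('pics/w10.png');h=cv2.cvtColor(im,cv2.COLOR_BGR2HSV)
m=cv2.inRange(h,(10,70,120),(28,255,255));m[:, :300]=0;m[:,350:]=0;m[:100]=0;m[265:]=0
for y in range(108,260,8):
    x=np.where(m[y])[0]; print(y,(x.min(),x.max(),len(x)) if len(x) else None)
r=np.where(m.any(1))[0];print(r.min(),r.max())
crop(im,285,95,110,170,3.5,'w10z')
E
```

```text
108 None
116 (np.int64(322), np.int64(331), 10)
124 (np.int64(322), np.int64(331), 10)
132 (np.int64(322), np.int64(331), 10)
140 (np.int64(321), np.int64(331), 11)
148 (np.int64(321), np.int64(331), 11)
156 (np.int64(321), np.int64(331), 11)
164 (np.int64(321), np.int64(331), 11)
172 (np.int64(321), np.int64(330), 10)
180 (np.int64(321), np.int64(330), 10)
188 (np.int64(321), np.int64(330), 10)
196 (np.int64(321), np.int64(330), 10)
204 (np.int64(321), np.int64(330), 10)
212 (np.int64(321), np.int64(329), 9)
220 (np.int64(320), np.int64(329), 10)
228 (np.int64(320), np.int64(329), 10)
236 (np.int64(320), np.int64(329), 10)
244 (np.int64(320), np.int64(328), 9)
252 None
115 251
```

View pics/w10z.png

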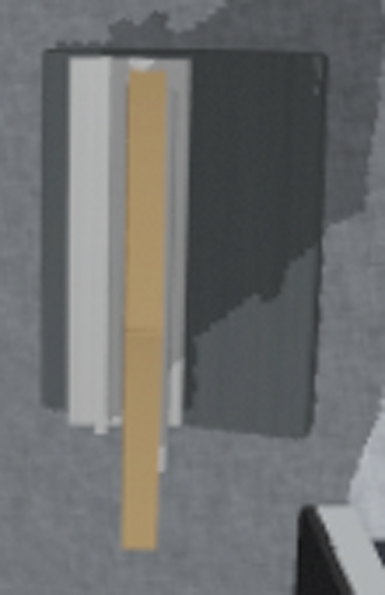

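```bash
python3 - <<'E'
from h import *
p=(np.array([0.51232999,-0.14783314,0.32919999]),np.array([-2.78974379,-0.00407642,2.9941409]))
a=onz('wrist',(326.6,115),.187,p);b=onz('wrist',(324.3,251.5),.187,p);k=onz('wrist',(325.8,188.9),.198,p)
d=b-a;print(a,b,k,np.degrees(np.arctan2(d[1],d[0])),np.linalg.norm(d))
P=np.array([.5035,-.189,.198])
print(proj('wrist',P,p))
for psi in(-9.9,-8.5):
  bz=bframe(psi,20)[2]; plan(P+.04*bz,trot(psi,20),.05,.035,.11)
E
```

```text
[ 0.43579764 -0.18280315  0.187     ] [ 0.57089702 -0.20460019  0.187     ] [ 0.5036882  -0.18962019  0.198     ] -9.1651652135698 0.1368464674881383
[326.3991324  188.65628695]
t 8.05 p [ 0.5128 -0.146   0.3301] rpy [-2.791e+00 -2.000e-03  2.990e+00] d [-0.007  -0.0295 -0.0945] w [-0.001  0.006  0.021] n 3 F [ 0.  -0.5 -0.1] gap 0.585
[[[-0.0,0.002,0.007],[0.0008,0.0013,0.033],0.05],[[-0.0,0.002,0.007],[0.0007,0.0013,0.033],0.05],[[-0.0,0.002,0.007],[0.0007,0.0013,0.033],0.05]]
t 8.05 p [ 0.5128 -0.146   0.3301] rpy [-2.791e+00 -2.000e-03  2.990e+00] d [-0.0073 -0.0294 -0.0945] w [-0.001 -0.003 -0.002] n 3 F [ 0.  -0.5 -0.1] gap 0.585
[[[-0.0,-0.001,-0.001],[0.0009,0.0013,0.033],0.05],[[-0.0,-0.001,-0.001],[0.0009,0.0013,0.033],0.05],[[-0.0,-0.001,-0.001],[0.0009,0.0013,0.033],0.05]]
```

The picture shows the loose board's top strip from (327,115) to (325,251) with its peak at (326,189). That is within 1 mm of the triangulated peak. I'll approach.

>>> drive_tool(deltas=[[[0, 0.001, 0.004], [0.001, 0.001, 0.033], 0.05], [[0, 0.001, 0.004], [0.001, 0.001, 0.033], 0.05], [[0, 0.001, 0.004], [0.001, 0.001, 0.033], 0.05], [[0, 0, 0], [0, 0, 0], 0.05]])

```text
time: 8.38
tcp_pos: [0.508, -0.1727, 0.2365]
tool_rot: [-2.796, 0.01, 2.974]
wrist_force: [-0.5, 0.4, -1.0]
finger_gap: 0.586
```

```bash
python3 - <<'E'
from h import *
P=np.array([.5035,-.189,.198]);bz=bframe(-9.4,20)[2]; plan(P-.022*bz,trot(-9.4,20),.05,.02,.11)
im,p=grab('wrist','w11')
print(proj('wrist',P,p)); crop(im,240,120,170,170,3.5,'w11z')
E
```

```text
t 8.38 p [ 0.508  -0.1727  0.2365] rpy [-2.796  0.01   2.974] d [-0.0057 -0.0238 -0.0592] w [ 0.004  0.008 -0.007] n 4 F [-0.5  0.4 -1. ] gap 0.586
[[[0.001,0.002,-0.002],[0.0006,-0.0007,0.016],0.05],[[0.001,0.002,-0.002],[0.0005,-0.0007,0.016],0.05],[[0.001,0.002,-0.002],[0.0005,-0.0007,0.016],0.05],[[0.001,0.002,-0.002],[0.0005,-0.0007,0.016],0.05]]
[316.14640873 222.4832571 ]
```

View pics/w11.png

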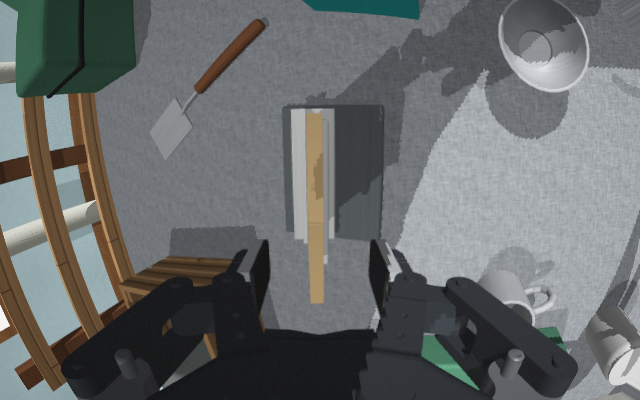

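>>> drive_tool(deltas=[[[0.001, 0.002, -0.002], [0.001, -0.001, 0.016], 0.05], [[0.001, 0.002, -0.002], [0.001, -0.001, 0.016], 0.05], [[0.001, 0.002, -0.002], [0, 0, 0.016], 0.05], [[0.001, 0.002, -0.002], [0, 0, 0.013], 0.05], [[0, 0, 0], [0, 0, 0], 0.05]])

```text
time: 8.85
tcp_pos: [0.5107, -0.1898, 0.1885]
tool_rot: [-2.794, 0.015, 2.984]
wrist_force: [-0.6, 0.1, 0.5]
finger_gap: 0.583
```

```bash
python3 - <<'E'
from h import *
P=np.array([.5035,-.189,.198]);bz=bframe(-9.4,20)[2]; plan(P-.022*bz,trot(-9.4,20),.05,.02,.11)
im,p=grab('wrist','w12')
im,p=grab('side','d12');crop(im,315,110,90,75,7,'d12z')
im,p=grab('scene','s12');crop(im,190,200,100,100,5.5,'s12z')
E
```

```text
t 8.85 p [ 0.5107 -0.1898  0.1885] rpy [-2.794  0.015  2.984] d [-0.0085 -0.0066 -0.0112] w [0.002 0.016 0.001] n 1 F [-0.6  0.1  0.5] gap 0.583
[[[0.002,0.016,0.001],[0.0075,-0.0036,0.0131],0.05]]
```

View pics/w12.png

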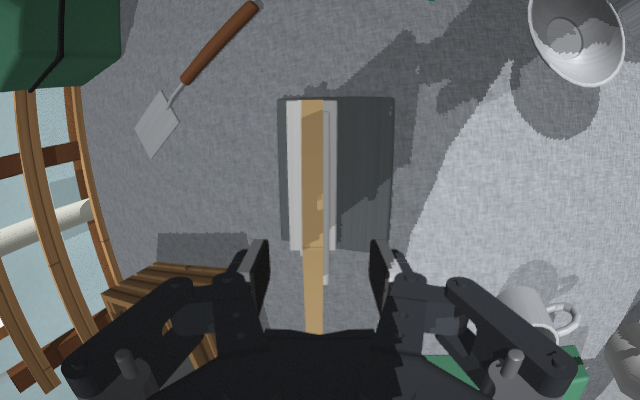

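View pics/s12z.png

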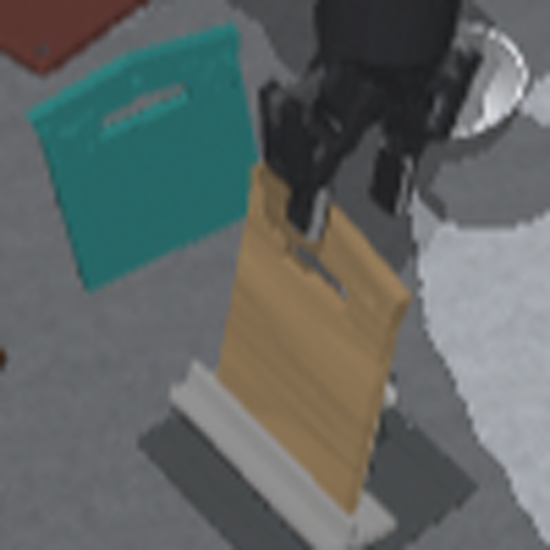

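>>> drive_tool(deltas=[[[0.001, 0.01, 0], [0.006, -0.002, 0.008], 0.05], [[0.001, 0.006, 0], [0.005, -0.002, 0.008], 0.05], [[0, 0, 0], [0, 0, 0], 0.05]])

```text
time: 9.25
tcp_pos: [0.5, -0.1962, 0.1778]
tool_rot: [-2.792, 0.004, 2.98]
wrist_force: [0.2, -0.3, 0.2]
finger_gap: 0.58
```

```bash
python3 - <<'E'
from h import *
P=np.array([.5035,-.189,.198]);bz=bframe(-9.4,20)[2]; plan(P-.022*bz,trot(-9.4,20),.05,.02,.11)
E
```

```text
t 9.25 p [ 0.5    -0.1962  0.1778] rpy [-2.792  0.004  2.98 ] d [ 0.0023 -0.0002 -0.0005] w [-0.001  0.005  0.001] n 1 F [ 0.2 -0.3  0.2] gap 0.58
[[[-0.001,0.005,0.001],[-0.0023,0.0003,0.0004],0.05]]
```

Close enough. I'll square it up slightly and close.

>>> drive_tool(deltas=[[[0, 0.004, 0], [-0.002, 0, 0], 0.03], [[0, 0, 0], [0, 0, 0], 0.015], [[0, 0, 0], [0, 0, 0], 0.005], [[0, 0, 0], [0, 0, 0], 0.0], [[0, 0, 0], [0, 0, 0], 0.0], [[0, 0, 0], [0, 0, 0], 0.0], [[0, 0, 0], [0, 0, 0], 0.0], [[0, 0, 0], [0, 0, 0], 0.0]], squeeze=50)

```text
time: 9.92
tcp_pos: [0.502, -0.1964, 0.1779]
tool_rot: [-2.792, -0.0, 2.978]
wrist_force: [0.7, -0.2, -1.0]
finger_gap: 0.102
```

```bash
python3 - <<'E'
from h import *
P=np.array([.5035,-.189,.198]);bz=bframe(-9.4,20)[2]; plan(P-.022*bz,trot(-9.4,20),.0,.02,.11)
im,p=grab('wrist','w13');im,p=grab('scene','s13');crop(im,190,200,100,100,5.5,'s13z')
im,p=grab('side','d13');crop(im,315,110,90,75,7,'d13z')
E
```

```text
t 9.92 p [ 0.502  -0.1964  0.1779] rpy [-2.792 -0.     2.978] d [ 0.0003 -0.     -0.0006] w [-0.     0.     0.001] n 1 F [ 0.7 -0.2 -1. ] gap 0.102
[[[-0.0,0.0,0.001],[-0.0003,0.0002,0.0005],0.0]]
```

View pics/s13z.png

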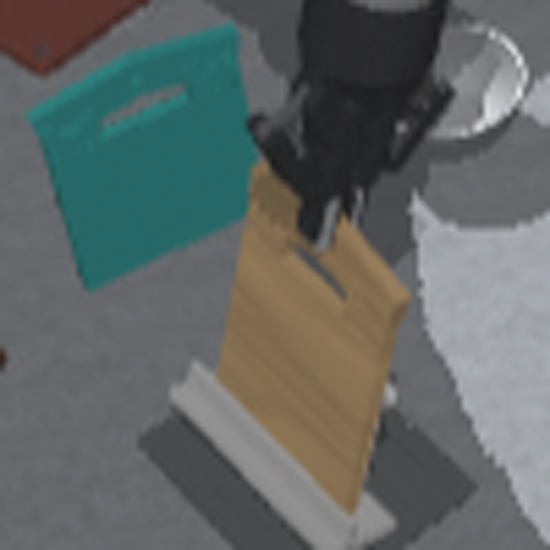

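View pics/d13z.png

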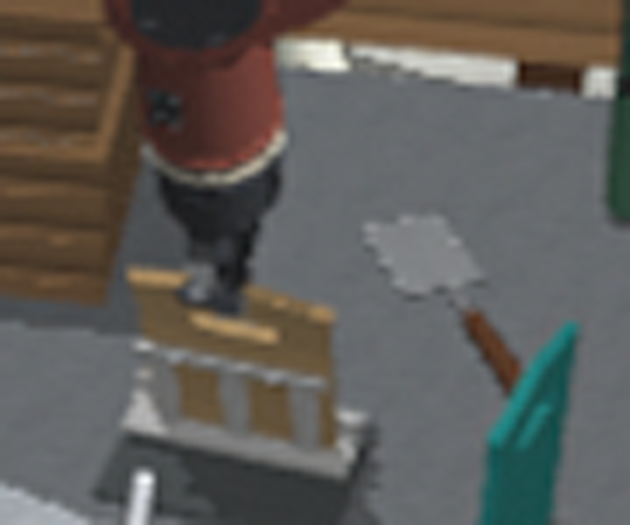

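The gap is 0.102 (about 9 mm), so the bar is gripped, and the fingertips sit above the slot in both views. I'll draw it out along the board's own z.

>>> drive_tool(deltas=[[[0, 0, 0], [0, 0, -0.01], 0.0], [[0, 0, 0], [0, 0, -0.015], 0.0], [[0, 0, 0], [0, 0, -0.02], 0.0], [[0, 0, 0], [0, 0, -0.02], 0.0], [[0, 0, 0], [0, 0, -0.02], 0.0], [[0, 0, 0], [0, 0, -0.02], 0.0], [[0, 0, 0], [0, 0, -0.02], 0.0]])

```text
time: 10.65
tcp_pos: [0.5054, -0.1526, 0.2978]
tool_rot: [-2.794, -0.011, 2.976]
wrist_force: [0.7, -0.3, -2.3]
finger_gap: 0.101
```

```bash
python3 - <<'E'
from h import *
np.set_printoptions(precision=4,suppress=True)
s=read_state();print(s['joints'])
bz=bframe(-9.4,20)[2]; plan(np.array([.502,-.1964,.1779])+bz*.15,trot(-9.4,20),.0,.02,.11)
im,p=grab('side','d14');crop(im,290,60,130,120,5,'d14z')
im,p=grab('scene','s14');crop(im,190,160,130,130,4.5,'s14z')
E
```

```text
[ 0.6215  0.1215 -0.6979  1.6576  0.4137  1.4967  1.2772]
t 10.65 p [ 0.5054 -0.1526  0.2978] rpy [-2.794 -0.011  2.976] d [0.005  0.0068 0.0211] w [ 0.001 -0.011  0.002] n 2 F [ 0.7 -0.3 -2.3] gap 0.101
[[[0.001,-0.006,0.001],[-0.0018,-0.0001,-0.0112],0.0],[[0.001,-0.006,0.001],[-0.0019,-0.0001,-0.0112],0.0]]
```

View pics/d14z.png

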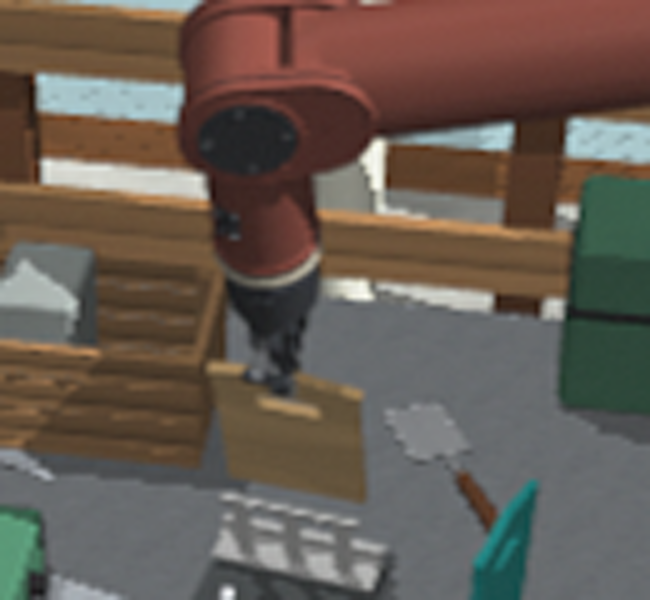

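View pics/s14z.png

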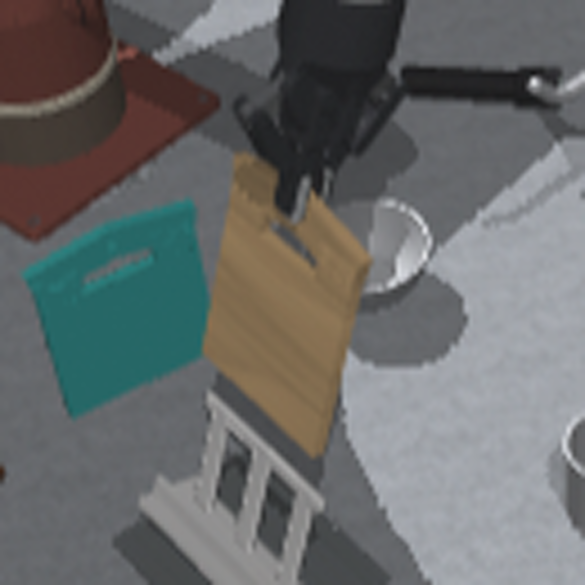

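```bash
python3 - <<'E'
from h import *
np.set_printoptions(precision=4,suppress=True)
a=cv2.imread('pics/s14.png');b=cv2.imread('pics/d14.png')
crop(a,230,185,50,85,7,'q1');crop(b,325,125,45,45,13,'q2')
E
```

```text
(no output)
```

View pics/q1.png

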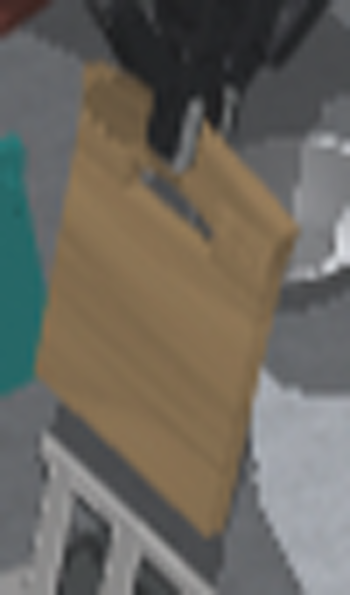

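View pics/q2.png

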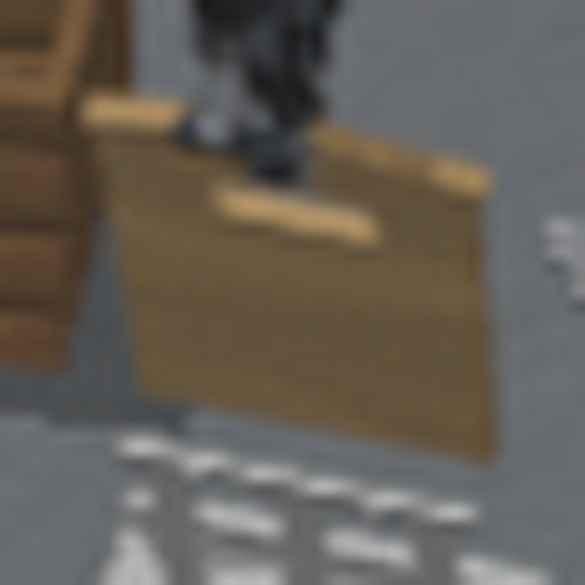

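```bash
python3 - <<'E'
from h import *
np.set_printoptions(precision=4,suppress=True)
f=lambda uv,x,y,k:((uv[0]+.5)/k-.5+x,(uv[1]+.5)/k-.5+y)
P={}
for nm,a,b in [('TL',(90,66),(490,180)),('TR',(295,236),(85,115)),('BLb',(46,371),(493,462)),('BRb',(222,531),(145,396))]:
    P[nm],e=tri([ray('scene',f(a,230,185,7)),ray('side',f(b,325,125,13))]);print(nm,P[nm],e)
s=read_state();t=s['tcp_pos'];Rm=R.from_euler('xyz',s['tool_rot'])
for k in P: print(k,Rm.inv().apply(P[k]-t))
E
```

```text
TL [ 0.4406 -0.1378  0.3072] 0.0003623928923226392
TR [ 0.5775 -0.1576  0.3032] 0.00031635722881565427
BLb [ 0.436  -0.1898  0.1501] 0.00019487471640583436
BRb [ 0.5629 -0.2083  0.1486] 0.0006672332141640951
TL [ 0.068   0.0001 -0.0073]
TR [-0.0702  0.0039 -0.0052]
BLb [0.0632 0.0047 0.1581]
BRb [-0.065   0.0073  0.1581]
```

```bash
cat >> h.py <<'E'
C=np.array([.537,.2255,.23]);PSI=-5.9
def hook(s,h,th):
    u=-bframe(PSI,0)[1]
    S=C+u*s/1000+np.array([0,0,h/1000.]);return S+bframe(PSI,th)[2]*.020, trot(PSI,th)
E
python3 - <<'E'
from h import *
p,r=hook(195.7,90,38);print(p);plan(p,r,0.0,.03,.11)
E
```

```text
[0.51814921 0.04308466 0.33576022]
t 10.75 p [ 0.5073 -0.1515  0.3   ] rpy [-2.794 -0.006  2.978] d [0.0109 0.1946 0.0357] w [ 0.316 -0.035 -0.051] n 7 F [ 1.4  0.1 -2.5] gap 0.102
[[[0.045,-0.005,-0.007],[0.003,0.0243,-0.0142],0.0],[[0.045,-0.005,-0.007],[0.0028,0.0236,-0.0153],0.0],[[0.045,-0.005,-0.007],[0.0025,0.023,-0.0164],0.0],[[0.045,-0.005,-0.007],[0.0023,0.0222,-0.0174],0.0],[[0.045,-0.005,-0.007],[0.002,0.0214,-0.0184],0.0],[[0.045,-0.005,-0.007],[0.0018,0.0206,-0.0194],0.0],[[0.045,-0.005,-0.007],[0.0016,0.0197,-0.0203],0.0]]
```

>>> drive_tool(deltas=[[[0.045, -0.005, -0.007], [0.003, 0.02, -0.022], 0.0], [[0.045, -0.005, -0.007], [0.003, 0.024, -0.02], 0.0], [[0.045, -0.005, -0.007], [0.003, 0.023, -0.017], 0.0], [[0.045, -0.005, -0.007], [0.002, 0.022, -0.017], 0.0], [[0.045, -0.005, -0.007], [0.002, 0.021, -0.018], 0.0], [[0.045, -0.005, -0.007], [0.002, 0.018, -0.018], 0.0], [[0, 0, 0], [0, 0, 0], 0.0]])

```text
time: 11.33
tcp_pos: [0.5149, 0.0133, 0.342]
tool_rot: [-2.511, 0.002, 3.02]
wrist_force: [-1.2, 0.9, -3.6]
finger_gap: 0.1
```

```bash
python3 - <<'E'
from h import *
print(read_state()['joints'].round(2))
p,r=hook(195.7,90,38);print(p);plan(p,r,0.0,.03,.11)
im,_=grab('scene','s15');crop(im,260,100,120,130,4.5,'s15z')
im,_=grab('side','d15');crop(im,280,100,110,130,4.5,'d15z')
E
```

```text
[ 0.22  0.28 -0.85  1.53  0.68  1.85  0.85]
[0.51814921 0.04308466 0.33576022]
t 11.33 p [0.5149 0.0133 0.342 ] rpy [-2.511e+00  2.000e-03  3.020e+00] d [ 0.0032  0.0298 -0.0062] w [ 0.033 -0.009 -0.016] n 2 F [-1.2  0.9 -3.6] gap 0.1
[[[0.016,-0.005,-0.008],[0.0002,0.0139,-0.0063],0.0],[[0.016,-0.005,-0.008],[0.0001,0.0138,-0.0065],0.0]]
```

View pics/s15z.png

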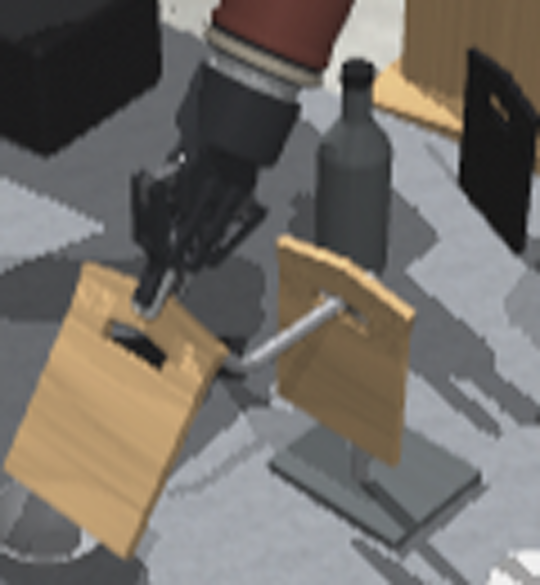

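View pics/d15z.png

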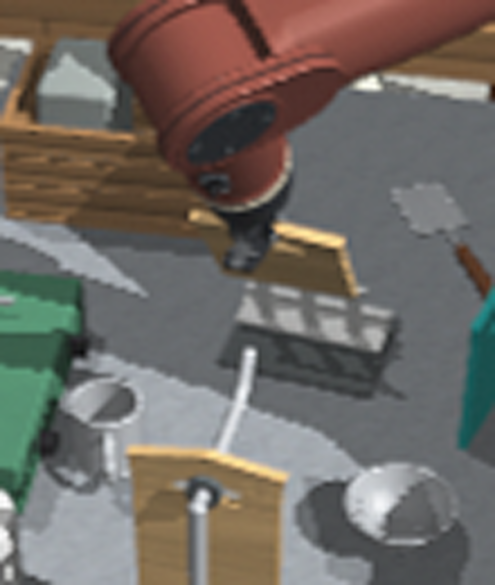

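Board 2 is held clear out beyond the tip with the slot facing it. In the scene crop the slot is at (135,340) and the hook tip at (235,360). I'll line it up 40 mm out along the tip's slope.

```bash
python3 - <<'E'
from h import *
p,r=hook(170,59.7,38);print(p);plan(p,r,0.0,.02,.11)
E
```

```text
[0.52079098 0.06864853 0.30546022]
t 11.43 p [0.5153 0.0085 0.342 ] rpy [-2.512e+00  2.000e-03  3.014e+00] d [ 0.0055  0.0601 -0.0365] w [ 0.033 -0.013 -0.021] n 4 F [ 0.6 -0.3 -4.1] gap 0.105
[[[0.008,-0.003,-0.005],[0.0006,0.0176,-0.0015],0.0],[[0.008,-0.003,-0.005],[0.0005,0.0176,-0.0017],0.0],[[0.008,-0.003,-0.005],[0.0004,0.0175,-0.0018],0.0],[[0.008,-0.003,-0.005],[0.0003,0.0175,-0.002],0.0]]
```

>>> drive_tool(deltas=[[[0.008, -0.003, -0.005], [0.001, 0.018, -0.002], 0.0], [[0.008, -0.003, -0.005], [0, 0.018, -0.002], 0.0], [[0.008, -0.003, -0.005], [0, 0.017, -0.002], 0.0], [[0.008, -0.003, -0.005], [0, 0.012, -0.002], 0.0], [[0, 0, 0], [0, 0, 0], 0.0]])

```text
time: 11.85
tcp_pos: [0.5224, 0.0586, 0.3066]
tool_rot: [-2.477, 0.0, 3.025]
wrist_force: [-0.1, 0.1, -2.6]
finger_gap: 0.102
```

```bash
python3 - <<'E'
from h import *
p,r=hook(170,59.7,38);print(p);plan(p,r,0.0,.02,.11)
im,ps=grab('scene','s16');crop(im,270,120,90,100,6,'s16z')
im,_=grab('side','d16');crop(im,300,110,80,100,6,'d16z')
im,_=grab('wrist','w16')
Rm=R.from_euler('xyz',ps[1]);S=ps[0]+Rm.apply([-.001,0,.02])
tip=C+(-bframe(PSI,0)[1])*.1443+[0,0,.0291]
for n,q in [('slot',S),('tip',tip)]:
  print(n,q,((proj('scene',q)-[270,120])*6).round(),((proj('side',q)-[300,110])*6).round())
E
```

```text
[0.52079098 0.06864853 0.30546022]
t 11.85 p [0.5224 0.0586 0.3066] rpy [-2.477  0.     3.025] d [-0.0016  0.01   -0.0011] w [-0.001 -0.008 -0.011] n 1 F [-0.1  0.1 -2.6] gap 0.102
[[[-0.001,-0.008,-0.011],[0.0028,0.0084,-0.0051],0.0]]
slot [0.52199265 0.04627378 0.29085817] [187. 342.] [220. 340.]
tip [0.52216704 0.08196438 0.2591    ] [230. 352.] [211. 411.]
```

View pics/s16z.png

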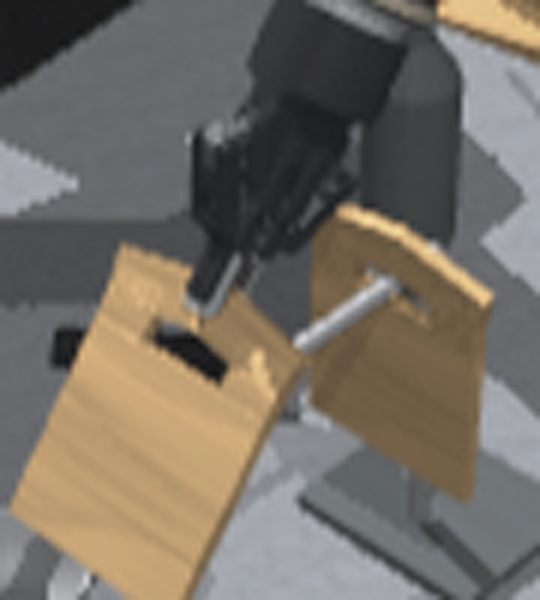

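View pics/d16z.png

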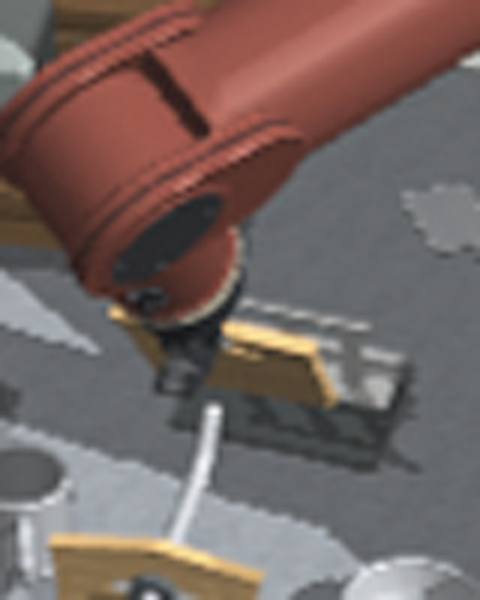

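View pics/w16.png

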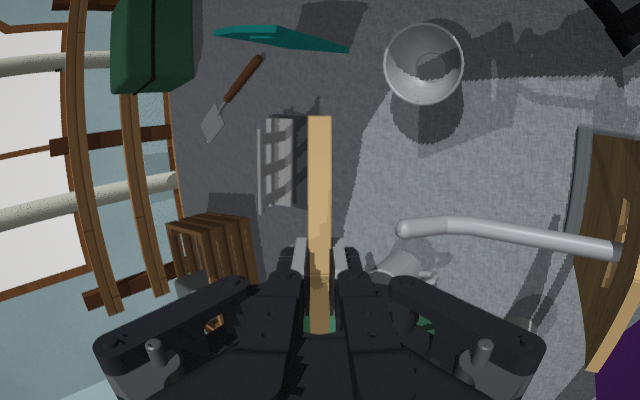

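```bash
python3 - <<'E'
from h import *
ps=(np.array([.5224,.0586,.3066]),[-2.477,0,3.025])
tip=C+(-bframe(PSI,0)[1])*.1443+[0,0,.0291]
print(proj('wrist',tip,ps),proj('wrist',tip+[.0,0.,.006],ps),proj('wrist',tip+[0,-.004,.0045],ps))
print(R.from_euler('xyz',ps[1]).inv().apply(tip-ps[0]))
b=C+(-bframe(PSI,0)[1])*.110
print(proj('wrist',b,ps),proj('wrist',C-bframe(PSI,0)[1]*.03,ps))
p,r=hook(150,36,38);plan(p,r,0.0,.01,.11)
E
```

```text
[401.98940931 231.44600114] [397.82193263 234.47913636] [392.62385058 233.03380167]
[0.00294933 0.04754058 0.02309531]
[468.72952808 228.00810956] [589.35591745 250.51190923]
t 12.0 p [0.5228 0.0567 0.3086] rpy [-2.477e+00  3.000e-03  3.022e+00] d [ 0.      0.0318 -0.0269] w [-0.001 -0.008 -0.015] n 5 F [ 0.7  0.3 -2.7] gap 0.102
[[[-0.0,-0.002,-0.003],[0.0008,0.0083,0.0003],0.0],[[-0.0,-0.002,-0.003],[0.0007,0.0083,0.0003],0.0],[[-0.0,-0.002,-0.003],[0.0007,0.0083,0.0003],0.0],[[-0.0,-0.002,-0.003],[0.0007,0.0083,0.0003],0.0],[[-0.0,-0.002,-0.003],[0.0007,0.0083,0.0003],0.0]]
```

>>> drive_tool(deltas=[[[0, -0.002, -0.003], [0.001, 0.008, 0], 0.0], [[0, -0.002, -0.003], [0.001, 0.008, 0], 0.0], [[0, -0.002, -0.003], [0.001, 0.008, 0], 0.0], [[0, -0.002, -0.003], [0.001, 0.008, 0], 0.0], [[0, 0, 0], [0, 0.004, 0], 0.0]])

```text
time: 12.42
tcp_pos: [0.5228, 0.0841, 0.287]
tool_rot: [-2.477, 0.007, 3.031]
wrist_force: [-0.3, 0.4, -1.9]
finger_gap: 0.102
```

```bash
python3 - <<'E'
from h import *
p,r=hook(150,36,38);plan(p,r,0.0,.01,.11)
im,ps=grab('scene','s17');crop(im,270,120,90,100,6,'s17z')
im,_=grab('wrist','w17')
Rm=R.from_euler('xyz',ps[1]);S=ps[0]+Rm.apply([-.001,0,.02]);print(S,((proj('scene',S)-[270,120])*6).round())
E
```

```text
t 12.42 p [0.5228 0.0841 0.287 ] rpy [-2.477  0.007  3.031] d [ 0.      0.0045 -0.0052] w [-0.001  0.    -0.01 ] n 1 F [-0.3  0.4 -1.9] gap 0.102
[[[-0.001,0.0,-0.01],[0.0005,0.0067,0.0014],0.0]]
[0.52254707 0.07170377 0.27124683] [218. 345.]
```

View pics/s17z.png

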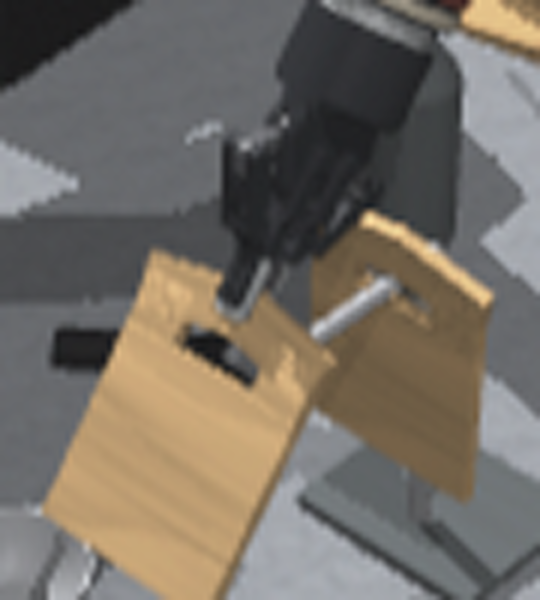

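View pics/w17.png

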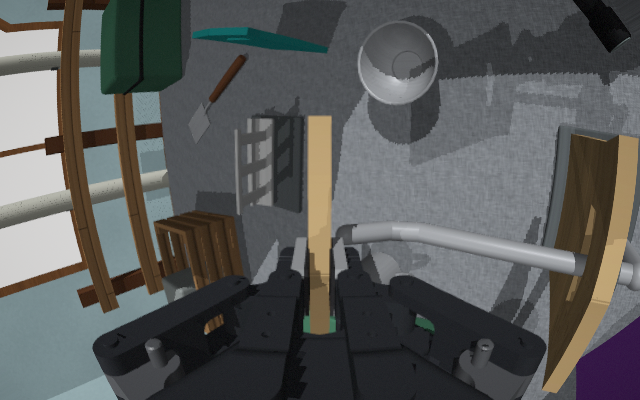

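```bash
python3 - <<'E'
from h import *
im=cv2.imread('pics/s17.png');crop(im,295,165,32,26,22,'s17q')
tip=C+(-bframe(PSI,0)[1])*.1443+[0,0,.0291]
print((proj('scene',tip)-[295,165])*22)
E
```

```text
[291.69494783 300.60669238]
```

View pics/s17q.png

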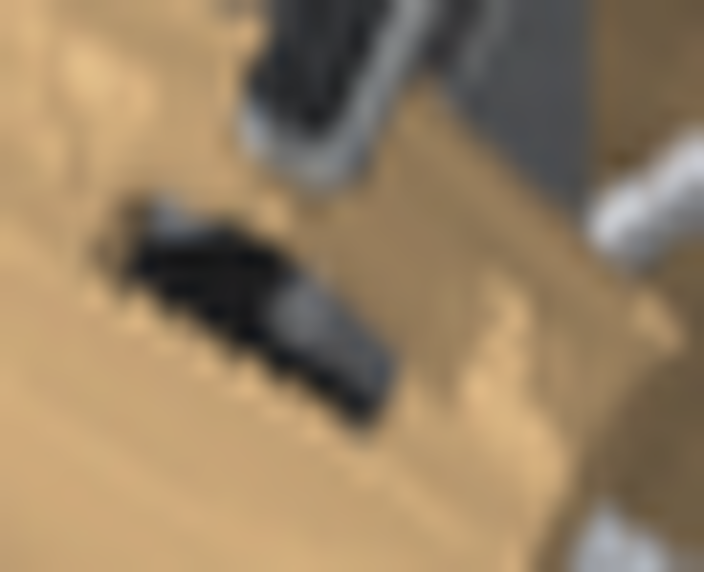

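```bash
python3 - <<'E'
from h import *
s=read_state();Rm=R.from_euler('xyz',s['tool_rot'])
for off in (0,.003):
 for y in(-.005,.005):
  for nm,x,z in [('ceilC',0,.0095),('ceilL',.03,.0148),('floorL',.03,.0305),('floorC',0,.0305),('floorR',-.03,.0305),('ceilR',-.03,.0148)]:
    q=s['tcp_pos']+Rm.apply([x-.001,y,z+off]);print(off,y,nm,((proj('scene',q)-[295,165])*22).round())
E
```

```text
0 -0.005 ceilC [259. 211.]
0 -0.005 ceilL [104. 155.]
0 -0.005 floorL [ 62. 248.]
0 -0.005 floorC [202. 336.]
0 -0.005 floorR [345. 427.]
0 -0.005 ceilR [389. 333.]
0 0.005 ceilC [297. 218.]
0 0.005 ceilL [142. 162.]
0 0.005 floorL [100. 254.]
0 0.005 floorC [240. 342.]
0 0.005 floorR [382. 432.]
0 0.005 ceilR [426. 339.]
0.003 -0.005 ceilC [251. 229.]
0.003 -0.005 ceilL [ 96. 173.]
0.003 -0.005 floorL [ 54. 265.]
0.003 -0.005 floorC [193. 354.]
0.003 -0.005 floorR [336. 445.]
0.003 -0.005 ceilR [380. 351.]
0.003 0.005 ceilC [289. 236.]
0.003 0.005 ceilL [134. 180.]
0.003 0.005 floorL [ 92. 272.]
0.003 0.005 floorC [231. 360.]
0.003 0.005 floorR [374. 450.]
0.003 0.005 ceilR [418. 357.]
```

The hook tip shows through the slot at (295,300) in the enlarged view, where the projection put it, with slack above and below. I'll slide on slowly.

```bash
python3 - <<'E'
from h import *
p,r=hook(138,21.8,38);p=p+[0,0,.001];plan(p,r,0.0,.005,.11)
E
```

```text
t 12.52 p [0.5229 0.0839 0.287 ] rpy [-2.477  0.006  3.031] d [ 0.0012  0.0166 -0.0184] w [-0.001  0.    -0.01 ] n 5 F [-0.4 -1.1 -2.1] gap 0.105
[[[-0.0,0.0,-0.002],[0.0002,0.0049,0.0009],0.0],[[-0.0,0.0,-0.002],[0.0001,0.0049,0.0009],0.0],[[-0.0,0.0,-0.002],[0.0001,0.0049,0.0009],0.0],[[-0.0,0.0,-0.002],[0.0001,0.0049,0.0009],0.0],[[-0.0,0.0,-0.002],[0.0001,0.0049,0.0009],0.0]]
```

>>> drive_tool(deltas=[[[0, 0, -0.002], [0, 0.005, 0.001], 0.0], [[0, 0, -0.002], [0, 0.005, 0.001], 0.0], [[0, 0, -0.002], [0, 0.005, 0.001], 0.0], [[0, 0, -0.002], [0, 0.004, 0.001], 0.0], [[0, 0, 0], [0, 0, 0], 0.0]])

```text
time: 12.93
tcp_pos: [0.5248, 0.0974, 0.2708]
tool_rot: [-2.477, 0.001, 3.038]
wrist_force: [0.4, 0.3, -2.1]
finger_gap: 0.106
```

```bash
cat >> h.py <<'E'
def where():
    s=read_state();Rm=R.from_euler('xyz',s['tool_rot']);S=s['tcp_pos']+Rm.apply([-.001,0,.02])
    u=-bframe(PSI,0)[1];bx=bframe(PSI,0)[0];d=S-C
    print('slot s,h,lat mm',round(d@u*1e3,1),round(d[2]*1e3,1),round(d@bx*1e3,1),'F',s['wrist_force'].round(1),'T',s['wrist_torque'].round(2))
E
python3 - <<'E'
from h import *
where()
p,r=hook(138,21.8,38);p=p+[0,0,.001];plan(p,r,0.0,.005,.11)
im,ps=grab('scene','s18');crop(im,290,155,45,40,14,'s18z')
im,ps=grab('wrist','w18')
E
```

```text
slot s,h,lat mm 141.0 25.0 2.0 F [ 0.4  0.3 -2.1] T [ 1.19 -0.12 -0.01]
t 12.93 p [0.5248 0.0974 0.2708] rpy [-2.477e+00  1.000e-03  3.038e+00] d [-0.0007  0.0031 -0.0022] w [-0.001  0.    -0.001] n 1 F [ 0.4  0.3 -2.1] gap 0.106
[[[-0.001,0.0,-0.001],[0.001,0.0037,-0.0001],0.0]]
```

View pics/s18z.png

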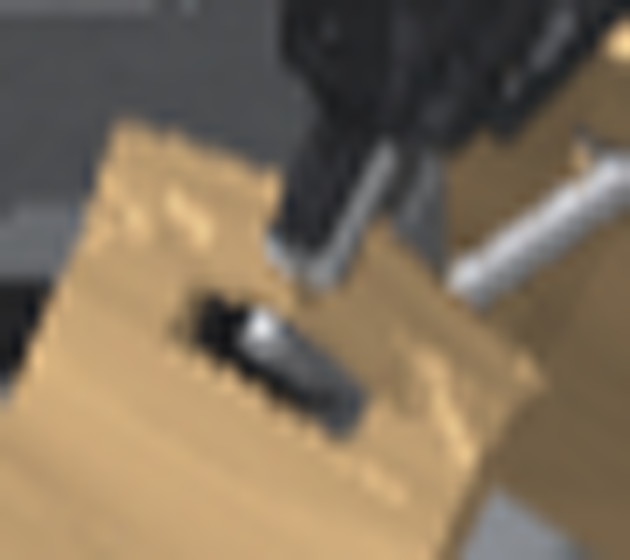

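View pics/w18.png

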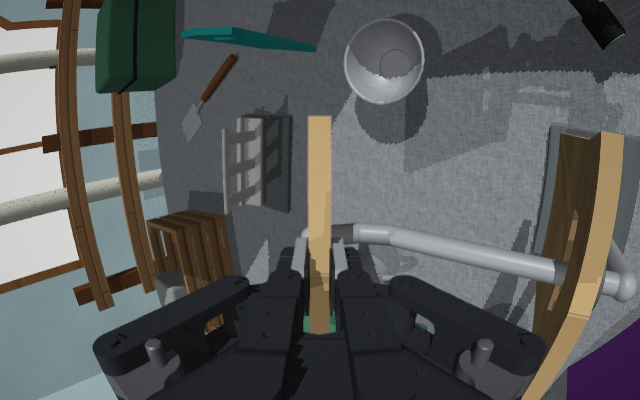

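The tip is through the slot, showing left of the board at (303,238) in the wrist view, with no contact force. I'll continue down the slope and reduce the lean gradually.

```bash
python3 - <<'E'
from h import *
p,r=hook(129,12.8,37);plan(p+[-.002,0,.001],r,0.0,.005,.11)
E
```

```text
t 13.03 p [0.5248 0.097  0.2714] rpy [-2.477e+00  1.000e-03  3.037e+00] d [-0.0019  0.0122 -0.0116] w [-0.019  0.    -0.002] n 4 F [-0.4 -0.  -3.2] gap 0.101
[[[-0.005,0.0,-0.001],[0.0008,0.0041,0.0004],0.0],[[-0.005,0.0,-0.001],[0.0008,0.0041,0.0005],0.0],[[-0.005,0.0,-0.001],[0.0008,0.0041,0.0005],0.0],[[-0.005,0.0,-0.001],[0.0008,0.0041,0.0005],0.0]]
```

>>> drive_tool(deltas=[[[-0.005, 0, 0], [0.001, 0.004, 0], 0.0], [[-0.005, 0, 0], [0.001, 0.004, 0], 0.0], [[-0.005, 0, 0], [0.001, 0.004, 0.001], 0.0], [[-0.005, 0, 0], [0.001, 0.004, 0.001], 0.0]])

```text
time: 13.37
tcp_pos: [0.5223, 0.1092, 0.2601]
tool_rot: [-2.499, 0.003, 3.036]
wrist_force: [-0.3, 0.2, -3.4]
finger_gap: 0.099
```

```bash
python3 - <<'E'
from h import *
where()
p,r=hook(122,6,33);plan(p+[-.0015,0,.001],r,0.0,.005,.11)
im,ps=grab('scene','s19');crop(im,290,155,45,40,14,'s19z')
im,ps=grab('wrist','w19')
E
```

```text
slot s,h,lat mm 129.2 14.1 -1.7 F [-0.3  0.2 -3.4] T [ 1.11 -0.17 -0.  ]
t 13.37 p [0.5223 0.1092 0.2601] rpy [-2.499e+00  3.000e-03  3.036e+00] d [ 0.0018  0.0058 -0.0063] w [-0.067  0.001 -0.004] n 2 F [-0.3  0.2 -3.4] gap 0.099
[[[-0.033,0.0,-0.002],[-0.0006,0.0043,0.0008],0.0],[[-0.033,0.0,-0.002],[-0.0006,0.0043,0.0009],0.0]]
```

View pics/s19z.png

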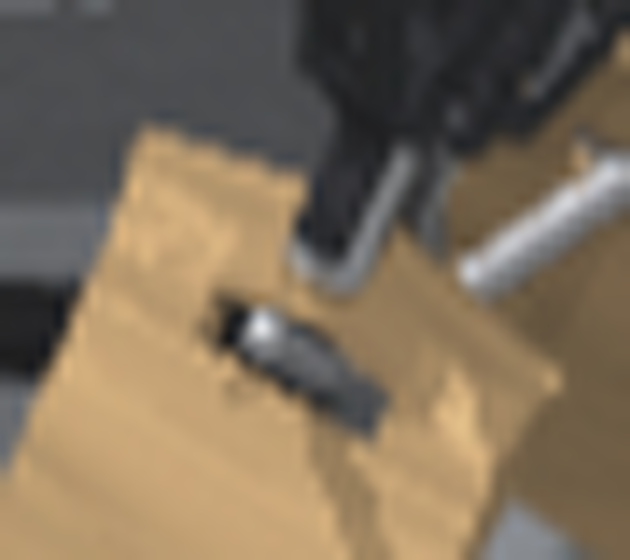

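View pics/w19.png

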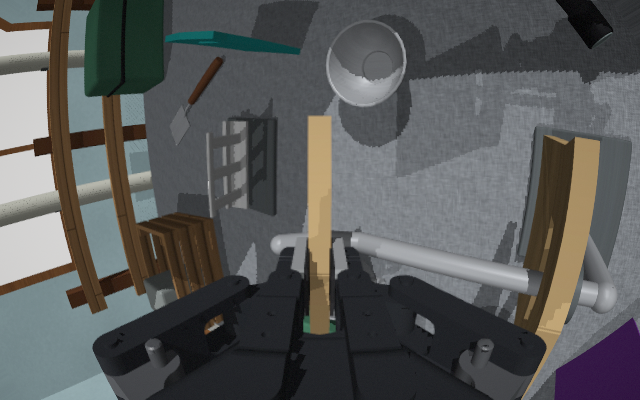

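>>> drive_tool(deltas=[[[-0.025, 0, 0], [0, 0.005, 0.001], 0.0], [[-0.025, 0, 0], [0, 0.005, 0.001], 0.0], [[-0.017, 0, 0], [0, 0, 0], 0.0]])

```text
time: 13.72
tcp_pos: [0.5227, 0.1175, 0.2511]
tool_rot: [-2.571, 0.002, 3.038]
wrist_force: [-1.0, -1.0, -2.6]
finger_gap: 0.102
```

```bash
python3 - <<'E'
from h import *
where()
p,r=hook(113,2,27);plan(p+[-.0015,0,.001],r,0.0,.005,.04)
im,ps=grab('scene','s20');crop(im,290,155,45,40,14,'s20z')
E
```

```text
slot s,h,lat mm 119.7 4.3 -2.1 F [-1.  -1.  -2.6] T [ 0.97 -0.12  0.03]
t 13.72 p [0.5227 0.1175 0.2511] rpy [-2.571e+00  2.000e-03  3.038e+00] d [ 0.0021  0.0046 -0.0003] w [-0.1    0.001 -0.002] n 3 F [-1.  -1.  -2.6] gap 0.102
[[[-0.033,0.0,-0.001],[-0.0005,0.0014,-0.0008],0.0],[[-0.033,0.0,-0.001],[-0.0005,0.0014,-0.0007],0.0],[[-0.033,0.0,-0.001],[-0.0005,0.0015,-0.0007],0.0]]
```

View pics/s20z.png

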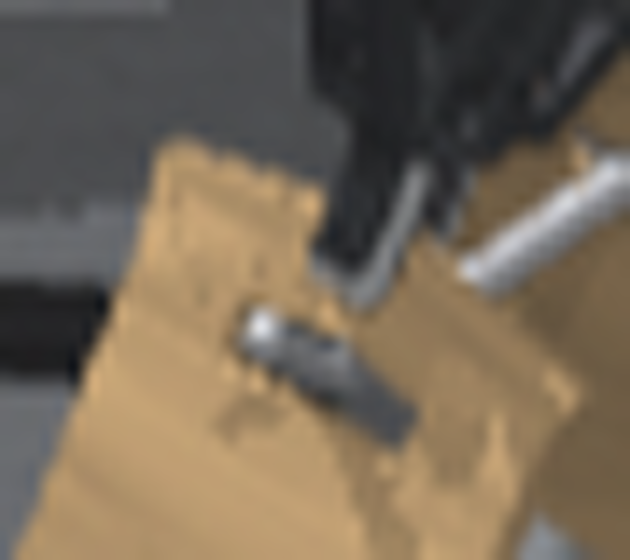

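>>> drive_tool(deltas=[[[-0.033, 0, 0], [-0.001, 0.003, -0.001], 0.0], [[-0.033, 0, 0], [0, 0.003, -0.001], 0.0], [[-0.033, 0, 0], [0, 0.003, -0.001], 0.0]])

```text
time: 14.02
tcp_pos: [0.5249, 0.1258, 0.2499]
tool_rot: [-2.675, 0.003, 3.036]
wrist_force: [-0.1, 0.5, -2.4]
finger_gap: 0.107
```

```bash
python3 - <<'E'
from h import *
where()
p,r=hook(104,1.0,17);plan(p+[-.0015,0,.001],r,0.0,.005,.04)
E
```

```text
slot s,h,lat mm 109.4 2.0 -0.8 F [-0.1  0.5 -2.4] T [ 0.79 -0.05  0.01]
t 14.02 p [0.5249 0.1258 0.2499] rpy [-2.675e+00  3.000e-03  3.036e+00] d [0.0005 0.002  0.0012] w [-0.17   0.002 -0.003] n 5 F [-0.1  0.5 -2.4] gap 0.107
[[[-0.034,0.0,-0.001],[-0.0001,0.0003,-0.0004],0.0],[[-0.034,0.0,-0.001],[-0.0001,0.0003,-0.0004],0.0],[[-0.034,0.0,-0.001],[-0.0001,0.0003,-0.0004],0.0],[[-0.034,0.0,-0.001],[-0.0001,0.0003,-0.0004],0.0],[[-0.034,0.0,-0.001],[-0.0001,0.0003,-0.0004],0.0]]
```

>>> drive_tool(deltas=[[[-0.034, 0, 0], [0, 0.001, -0.001], 0.0], [[-0.034, 0, 0], [0, 0.001, -0.001], 0.0], [[-0.034, 0, 0], [0, 0.001, 0], 0.0], [[-0.034, 0, 0], [0, 0.001, 0], 0.0], [[-0.034, 0, 0], [0, 0.001, 0], 0.0]])

```text
time: 14.43
tcp_pos: [0.5257, 0.1314, 0.2513]
tool_rot: [-2.857, 0.006, 3.035]
wrist_force: [1.1, -0.4, -3.7]
finger_gap: 0.101
```

```bash
python3 - <<'E'
from h import *
where()
p,r=hook(90,1.0,5);plan(p+[-.0015,0,.001],r,0.0,.005,.04)
im,ps=grab('scene','s21');crop(im,285,140,60,60,10,'s21z')
im,ps=grab('wrist','w21')
E
```

```text
slot s,h,lat mm 100.4 2.2 -0.4 F [ 1.1 -0.4 -3.7] T [ 0.5  -0.01  0.  ]
t 14.43 p [0.5257 0.1314 0.2513] rpy [-2.857  0.006  3.035] d [0.0007 0.0063 0.0006] w [-0.197  0.005 -0.005] n 5 F [ 1.1 -0.4 -3.7] gap 0.101
[[[-0.039,0.001,-0.001],[-0.0,0.0012,-0.0005],0.0],[[-0.039,0.001,-0.001],[-0.0,0.0012,-0.0004],0.0],[[-0.039,0.001,-0.001],[-0.0,0.0012,-0.0004],0.0],[[-0.039,0.001,-0.001],[-0.0,0.0012,-0.0003],0.0],[[-0.039,0.001,-0.001],[-0.0,0.0012,-0.0003],0.0]]
```

View pics/s21z.png

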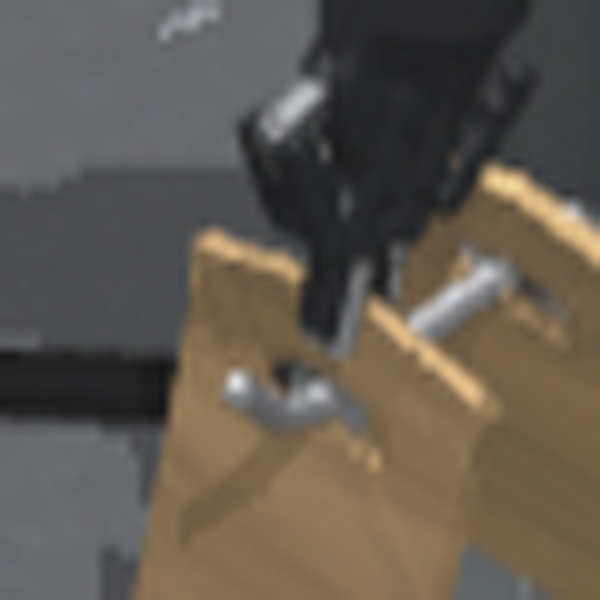

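View pics/w21.png

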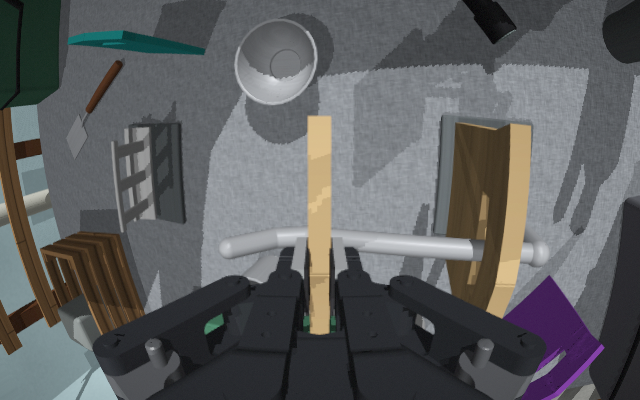

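The board is past the bend and onto the straight part, tip out in front at (228,248), with no contact force. I'll bring it upright.

>>> drive_tool(deltas=[[[-0.039, 0, 0], [0, 0.002, 0], 0.0], [[-0.039, 0, 0], [0, 0.002, 0], 0.0], [[-0.039, 0, 0], [0, 0.002, 0], 0.0], [[-0.039, 0, 0], [0, 0.002, 0], 0.0], [[-0.039, 0, 0], [0, 0.002, 0], 0.0]])

```text
time: 14.95
tcp_pos: [0.5258, 0.1407, 0.2498]
tool_rot: [-3.051, 0.006, 3.035]
wrist_force: [0.4, 0.3, -2.6]
finger_gap: 0.105
```

```bash
python3 - <<'E'
from h import *
where()
p,r=hook(65,1.0,0);plan(p+[-.0005,0,.001],r,0.0,.006,.04)
E
```

```text
slot s,h,lat mm 87.3 -0.1 -1.3 F [ 0.4  0.3 -2.6] T [ 0.17  0.03 -0.01]
t 14.95 p [0.5258 0.1407 0.2498] rpy [-3.051  0.006  3.035] d [0.004  0.0201 0.0022] w [-0.09   0.006 -0.004] n 4 F [ 0.4  0.3 -2.6] gap 0.105
[[[-0.023,0.002,-0.001],[-0.0005,0.005,-0.001],0.0],[[-0.023,0.002,-0.001],[-0.0005,0.0051,-0.0009],0.0],[[-0.023,0.002,-0.001],[-0.0005,0.0051,-0.0008],0.0],[[-0.023,0.002,-0.001],[-0.0005,0.0051,-0.0007],0.0]]
```

>>> drive_tool(deltas=[[[-0.023, 0.002, 0], [-0.001, 0.006, -0.001], 0.0], [[-0.023, 0.002, 0], [0, 0.006, -0.001], 0.0], [[-0.023, 0.002, 0], [0, 0.006, -0.001], 0.0], [[-0.02, 0, 0], [0, 0.005, 0], 0.0], [[0, 0, 0], [0, 0, 0], 0.0]])

```text
time: 15.37
tcp_pos: [0.529, 0.1649, 0.2518]
tool_rot: [3.139, -0.001, 3.034]
wrist_force: [-0.1, 0.1, -3.0]
finger_gap: 0.101
```

```bash
python3 - <<'E'
from h import *
where()
p,r=hook(62,-4.5,0);plan(p,r,0.0,.006,.04)
im,ps=grab('scene','s22');crop(im,280,120,70,80,8,'s22z')
im,ps=grab('wrist','w22')
im,ps=grab('side','d22');crop(im,280,140,100,100,6,'d22z')
E
```

```text
slot s,h,lat mm 61.1 1.8 -0.7 F [-0.1  0.1 -3. ] T [-0.06 -0.02  0.04]
t 15.37 p [0.529  0.1649 0.2518] rpy [ 3.139e+00 -1.000e-03  3.034e+00] d [ 0.0016 -0.0011 -0.0063] w [ 0.003 -0.001 -0.005] n 2 F [-0.1  0.1 -3. ] gap 0.101
[[[0.001,-0.001,-0.002],[-0.0009,-0.0004,0.0031],0.0],[[0.001,-0.001,-0.002],[-0.0009,-0.0004,0.0031],0.0]]
```

View pics/s22z.png

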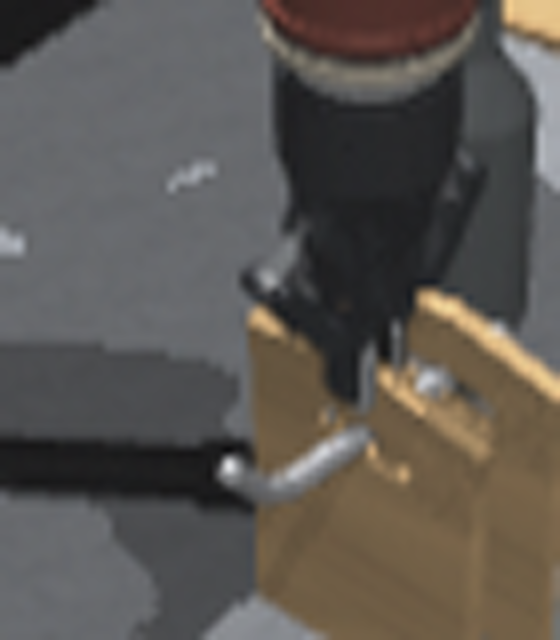

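View pics/w22.png

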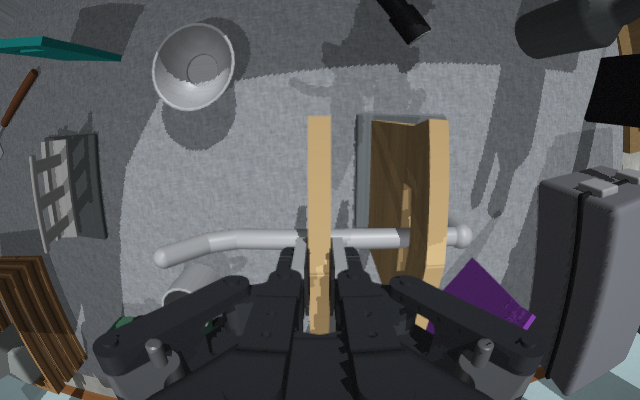

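View pics/d22z.png

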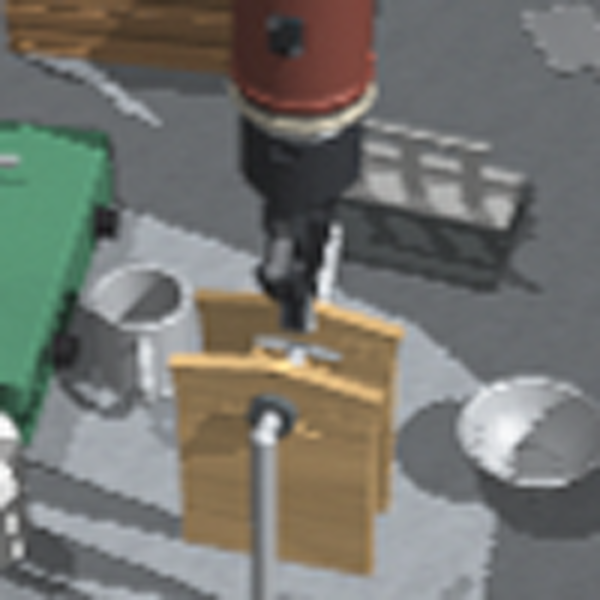

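Both boards are on the arm: board 2 upright mid-arm, board 1 still at the collar. I'll lower until the arm carries the weight.

>>> drive_tool(deltas=[[[0, 0, 0], [0, 0, 0.002], 0.0], [[0, 0, 0], [0, 0, 0.002], 0.0], [[0, 0, 0], [0, 0, 0.001], 0.0], [[0, 0, 0], [0, 0, 0], 0.0]])

```text
time: 15.85
tcp_pos: [0.529, 0.1644, 0.2473]
tool_rot: [-3.14, -0.0, 3.035]
wrist_force: [-0.5, -0.9, -0.8]
finger_gap: 0.102
```

```bash
python3 - <<'E'
from h import *
where();print(read_state()['tcp_pos'])
E
```

```text
slot s,h,lat mm 61.6 -2.7 -0.7 F [-0.5 -0.9 -0.8] T [-0.14  0.32  0.02]
[0.52897964 0.16440234 0.24732294]
```

>>> drive_tool(deltas=[[[0, 0, 0], [0, 0, 0.001], 0.0], [[0, 0, 0], [0, 0, 0], 0.0]])

```text
time: 16.02
tcp_pos: [0.529, 0.1644, 0.2473]
tool_rot: [-3.139, 0.0, 3.035]
wrist_force: [-1.6, -0.1, -2.2]
finger_gap: 0.101
```

```bash
python3 - <<'E'
from h import *
where();print(read_state()['tcp_pos'])
im,ps=grab('scene','s23');crop(im,280,120,70,80,8,'s23z')
E
```

```text
slot s,h,lat mm 61.7 -2.7 -0.7 F [-1.6 -0.1 -2.2] T [-0.13  0.3  -0.01]
[0.5289775  0.16437834 0.24732582]
```

View pics/s23z.png

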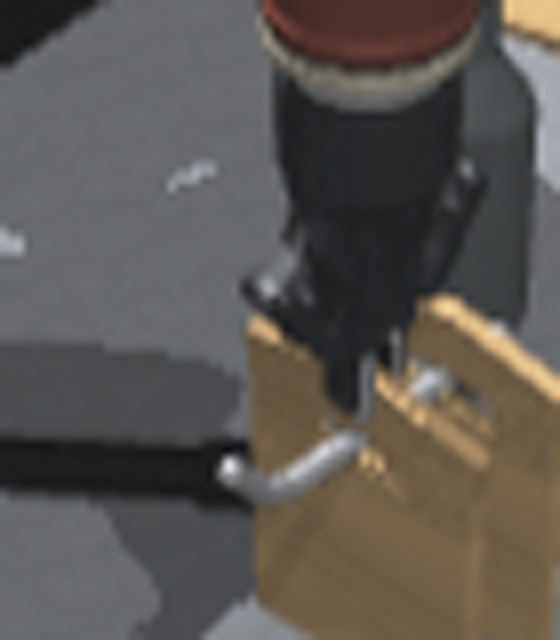

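>>> drive_tool(deltas=[[[0, 0, 0], [0.002, 0, 0], 0.0], [[0, 0, 0], [0.001, 0, 0.0015], 0.0], [[0, 0, 0], [0, 0, 0.0015], 0.0]])

```text
time: 16.32
tcp_pos: [0.5275, 0.1647, 0.247]
tool_rot: [-3.14, 0.005, 3.034]
wrist_force: [-8.8, -4.7, 20.1]
finger_gap: 0.11
```

```bash
python3 - <<'E'
from h import *
where();print(read_state()['tcp_pos'])
E
```

```text
slot s,h,lat mm 61.5 -3.0 -2.1 F [-8.8 -4.7 20.1] T [-1.    2.14 -0.02]
[0.52747041 0.16474482 0.24695351]
```

>>> drive_tool(deltas=[[[0, 0, 0], [0, 0, -0.0006], 0.0], [[0, 0, 0], [0, 0, 0], 0.0]])

```text
time: 16.48
tcp_pos: [0.5273, 0.1649, 0.2479]
tool_rot: [-3.14, 0.006, 3.034]
wrist_force: [-0.5, 0.3, -2.3]
finger_gap: 0.101
```

```bash
python3 - <<'E'
from h import *
where();print(read_state()['tcp_pos'])
E
```

```text
slot s,h,lat mm 61.4 -2.1 -2.3 F [-0.5  0.3 -2.3] T [ 0.01 -0.05 -0.04]
[0.52728884 0.16486313 0.24786677]
```

>>> drive_tool(deltas=[[[0, 0, 0], [0.003, 0, 0], 0.0], [[0, 0, 0], [0, 0, 0.0008], 0.0], [[0, 0, 0], [0, 0, 0], 0.0]])

```text
time: 16.73
tcp_pos: [0.5244, 0.1653, 0.2478]
tool_rot: [-3.14, 0.007, 3.034]
wrist_force: [0.6, -0.6, 0.3]
finger_gap: 0.102
```

```bash
python3 - <<'E'
from h import *
where();print(read_state()['tcp_pos'])
for n,x,y,w,h,k in [('scene',280,120,70,80,8),('side',295,170,60,60,10)]:
    im,ps=grab(n,n+'24');crop(im,x,y,w,h,k,n+'24z')
im,ps=grab('wrist','w24');
u=-bframe(PSI,0)[1]
print(proj('wrist',C+u*.1,ps))
E
```

```text
slot s,h,lat mm 61.3 -2.2 -5.2 F [ 0.6 -0.6  0.3] T [-0.28 -0.07  0.02]
[0.52438858 0.16525328 0.2478014 ]
[253.58603365 249.62436405]
```

View pics/scene24z.png

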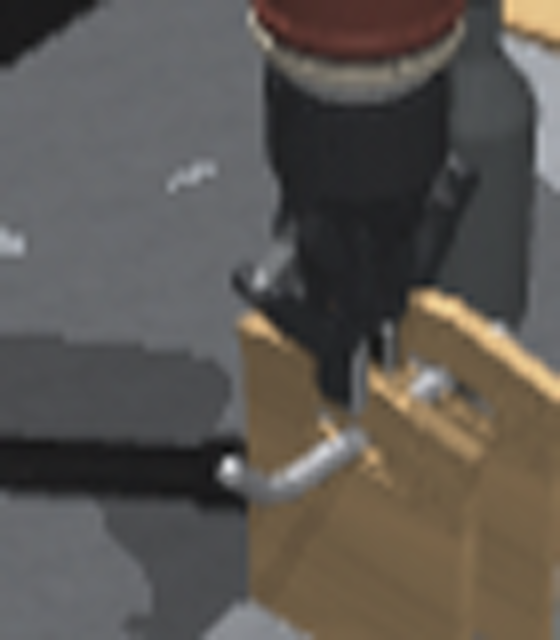

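View pics/w24.png

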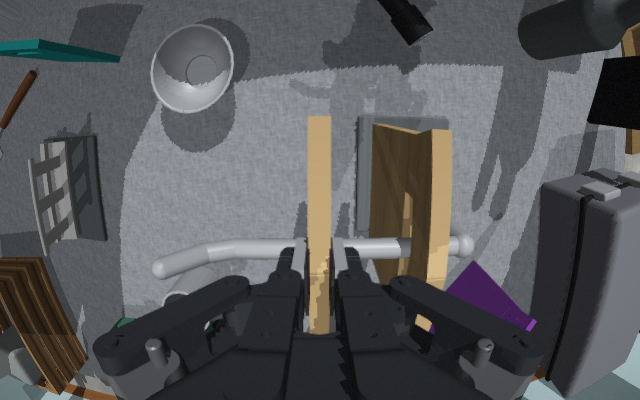

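>>> drive_tool(deltas=[[[0, 0, 0], [0, 0, -0.001], 0.0], [[0, -0.004, 0], [-0.0025, 0, 0], 0.0], [[0, 0, 0], [0, 0, 0.001], 0.0], [[0, 0, 0], [0, 0, 0.0007], 0.0], [[0, 0, 0], [0, 0, 0], 0.0]])

```text
time: 17.3
tcp_pos: [0.5269, 0.1651, 0.2474]
tool_rot: [-3.139, 0.011, 3.034]
wrist_force: [-2.2, -0.5, 0.4]
finger_gap: 0.1
```

```bash
python3 - <<'E'
from h import *
where();print(read_state()['tcp_pos'],read_state()['tool_rot'])
E
```

```text
slot s,h,lat mm 61.2 -2.6 -2.6 F [-2.2 -0.5  0.4] T [-0.24  0.29 -0.  ]
[0.52688461 0.16508092 0.24738051] [-3.13944496  0.01107248  3.03403933]
```

The arm now carries the weight (force z back near zero) with the slot peak centred, so I'll release.

>>> drive_tool(deltas=[[[0, 0, 0], [0, 0, 0], 0.012], [[0, 0, 0], [0, 0, 0], 0.015], [[0, 0, 0], [0, 0, 0], 0.02], [[0, 0, 0], [0, 0, 0], 0.026], [[0, 0, 0], [0, 0, 0], 0.032], [[0, 0, 0], [0, 0, 0], 0.032]])

```text
time: 17.8
tcp_pos: [0.5271, 0.1655, 0.2466]
tool_rot: [-3.141, 0.011, 3.035]
wrist_force: [0.4, -0.0, -0.8]
finger_gap: 0.377
```

```bash
python3 - <<'E'
from h import *
where();print(read_state()['tcp_pos'],read_state()['finger_gap'])
for n,x,y,w,h,k in [('scene',280,120,70,80,8)]:
    im,ps=grab(n,n+'25');crop(im,x,y,w,h,k,n+'25z')
im,ps=grab('wrist','w25');
E
```

```text
slot s,h,lat mm 60.7 -3.4 -2.5 F [ 0.4 -0.  -0.8] T [ 0.04 -0.04  0.01]
[0.52707224 0.16552627 0.24660233] 0.37700386860320956
```

View pics/scene25z.png

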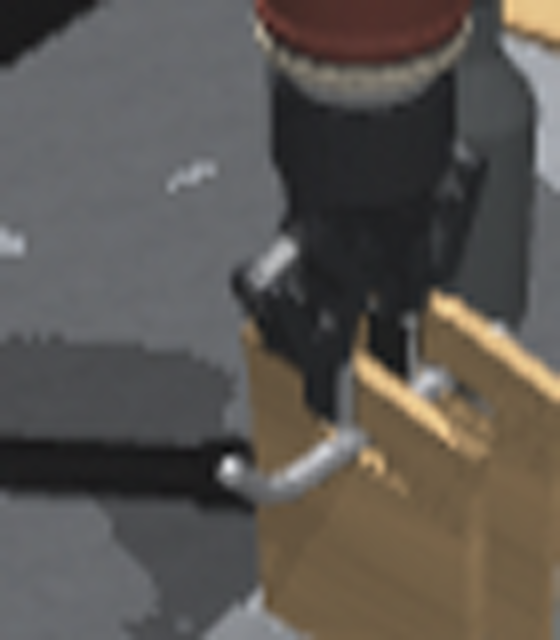

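View pics/w25.png

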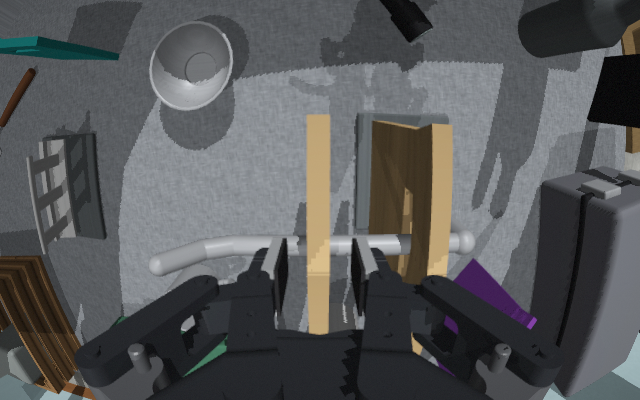

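Released; the board hangs straight, midway between the fingers at column 318. I'll withdraw straight up.

>>> drive_tool(deltas=[[[0, 0, 0], [0, 0, -0.006], 0.032], [[0, 0, 0], [0, 0, -0.012], 0.032], [[0, 0, 0], [0, 0, -0.02], 0.032], [[0, 0, 0], [0, 0, -0.03], 0.032], [[0, 0, 0], [0, 0, -0.03], 0.032], [[0, 0, 0], [0, 0, -0.03], 0.032], [[0, 0, 0], [0, -0.02, -0.02], 0.032], [[0, 0, 0], [0, -0.02, 0], 0.032], [[0, 0, 0], [0, 0, 0], 0.032], [[0, 0, 0], [0, 0, 0], 0.032]])

```text
time: 18.73
tcp_pos: [0.5194, 0.1268, 0.4109]
tool_rot: [3.141, 0.015, 3.039]
wrist_force: [-0.2, 0.3, -0.2]
finger_gap: 0.375
```

```bash
python3 - <<'E'
from h import *
where();print(read_state()['tcp_pos'],read_state()['finger_gap'])
im,ps=grab('scene','s26');crop(im,270,110,100,110,5.4,'s26z')
im,ps=grab('side','d26');crop(im,270,150,110,110,5.4,'d26z')
im,ps=grab('wrist','w26');
E
```

```text
slot s,h,lat mm 99.9 160.9 -6.0 F [-0.2  0.3 -0.2] T [ 0.09  0.   -0.06]
[0.51944559 0.12682693 0.41087008] 0.3748098381429939
```

View pics/s26z.png

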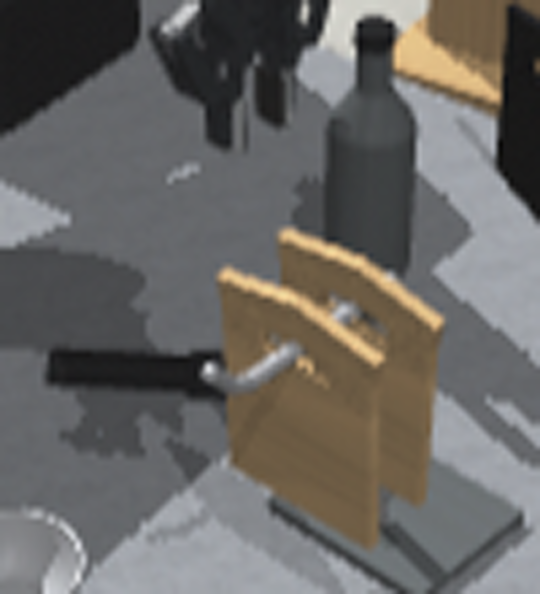

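View pics/d26z.png

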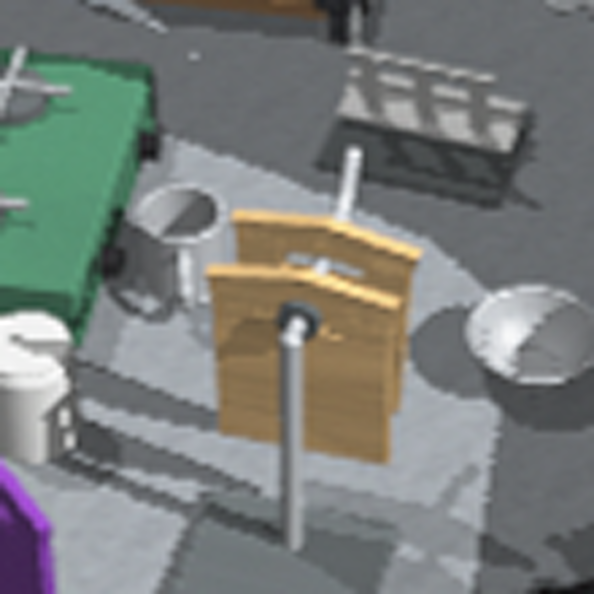

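View pics/w26.png

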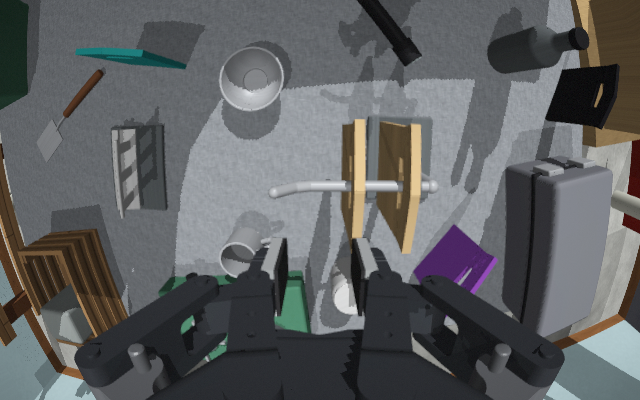

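View pics/s26.png

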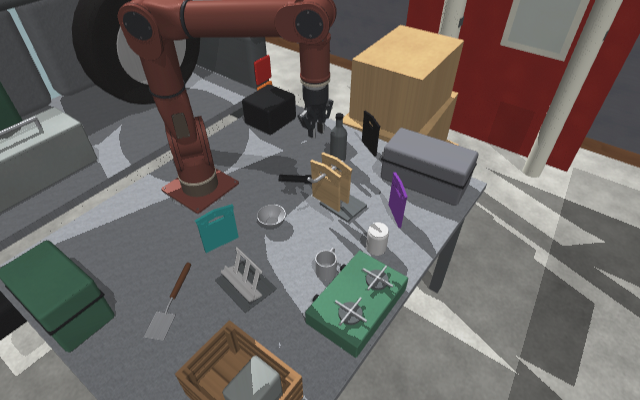

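>>> drive_tool(deltas=[[[0, 0, 0], [0, 0, 0], 0.032], [[0, 0, 0], [0, 0, 0], 0.032], [[0, 0, 0], [0, 0, 0], 0.032], [[0, 0, 0], [0, 0, 0], 0.032], [[0, 0, 0], [0, 0, 0], 0.032], [[0, 0, 0], [0, 0, 0], 0.032], [[0, 0, 0], [0, 0, 0], 0.032], [[0, 0, 0], [0, 0, 0], 0.032]])

```text
time: 19.55
tcp_pos: [0.518, 0.13, 0.407]
tool_rot: [3.141, 0.008, 3.045]
wrist_force: [0.9, 0.3, 0.7]
finger_gap: 0.377
```

```bash
python3 - <<'E'
from h import *
a=cv2.imread('pics/s26.png');b,_=grab('scene','s27');c,_=grab('scene','s28')
r=np.s_[140:230,290:370]
print(cv2.absdiff(a,b)[r].max(),cv2.absdiff(b,c)[r].max())
im,ps=grab('wrist','w27');crop(im,260,105,190,150,4,'w27z')
print(read_state()['qvel'].round(3))
E
```

```text
20 7
[ 0.    -0.002  0.001  0.     0.     0.002  0.002]
```

View pics/w27z.png

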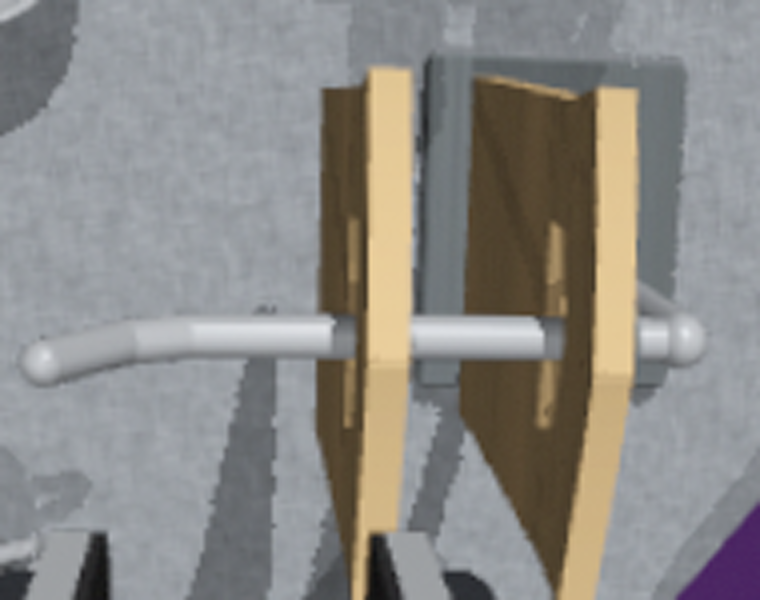

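Board 1 hides the collar here, so I'll look once more from behind it.

>>> drive_tool(deltas=[[[0, 0, 0], [0, 0.03, 0], 0.032], [[0, 0, 0], [0, 0.035, 0], 0.032], [[0, 0, 0], [0, 0.035, 0], 0.032], [[0, 0, 0], [0, 0.035, 0], 0.032], [[0, 0, 0], [0, 0.03, 0], 0.032], [[0, 0, 0], [0, 0, 0], 0.032], [[0, 0, 0], [0, 0, 0], 0.032]])

```text
time: 20.28
tcp_pos: [0.5375, 0.2969, 0.4053]
tool_rot: [-3.141, 0.007, 3.034]
wrist_force: [-0.1, -0.6, -0.8]
finger_gap: 0.377
```

```bash
python3 - <<'E'
from h import *
im,ps=grab('wrist','w29');crop(im,170,90,200,150,4,'w29z');print(ps)
E
```

```text
(array([0.53745516, 0.29693833, 0.4053328 ]), array([-3.14058195,  0.00736372,  3.03370867]))
```

View pics/w29z.png

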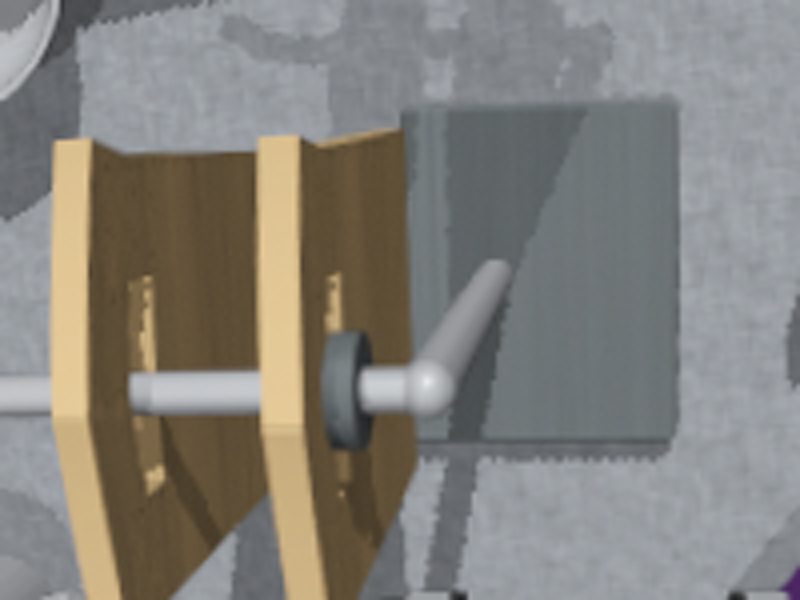

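```bash
python3 - <<'E'
from h import *
ps=(np.array([.53745516,.29693833,.4053328]),[-3.14058195,.00736372,3.03370867])
by=bframe(PSI,0)[1]
for n,uv,z in [('board1 back peak',(303,428),.266),('board1 front peak',(264,428),.266),('collar front top',(330,332),.23),('collar front top',(330,448),.23),('board2 front',(55,418),.266),('board2 back',(92,418),.266),('slot1 back side edge',(333,272),.236),('slot1 bottom end',(345,497),.236)]:
    q=onz('wrist',(uv[0]/4+170,uv[1]/4+90),z,ps);print(n,q.round(4),'along',round(float((q-C)@by)*1e3,1))
E
```

```text
board1 back peak [0.537 0.225 0.266] along -0.5
board1 front peak [0.5359 0.2153 0.266 ] along -10.2
collar front top [0.5204 0.2267 0.23  ] along -0.5
collar front top [0.5519 0.2216 0.23  ] along -2.4
board2 front [0.5271 0.1603 0.266 ] along -65.9
board2 back [0.5283 0.1707 0.266 ] along -55.4
slot1 back side edge [0.504  0.2313 0.236 ] along 2.4
slot1 bottom end [0.5643 0.2249 0.236 ] along 2.2
```

The two faces meet to within measurement error: board 1's back face lies at −0.5 mm along the arm and the collar's face at −0.5 to −2.4 mm. Board 2 sits 55–66 mm out on the straight part. I'll hand in.

```bash
python3 - <<'E'
from station import sign_off
print(sign_off())
E
```

```text
the job is handed in; nothing more can be done
None
```

Both boards are on the hook and the job is handed in, finished at about 20.3 s of the 61 s allowed.

- **First board:** I pushed it along the arm with the open fingers straddling it. It stayed upright and square, and stopped hard at the collar at about 9 N. The last wrist picture put its back face within about 2 mm of the collar's face, which is as fine as the cameras can tell.
- **Second board:** I gripped it by the bar above the slot, drew it out of the rack along its own length, and threaded it over the tip at a 38° lean. I brought it upright on the way down, with no noticeable contact force while threading. It hangs 55–66 mm from the collar, on the straight part.
- **One rough moment:** while I was settling the second board onto the arm, the wrist force briefly reached about 20 N. I eased off, re-centred the slot and lowered it again before letting go.
- **Last checks:** two pictures taken after I let go showed the boards still (largest pixel difference 7; 20 against one about 0.8 s earlier). The gripper was clear, about 140 mm above the boards. By eye, the other things are where they were at the start; I did not measure them.
- **A disagreement:** the wrist camera and the two fixed cameras differed by 2–4 mm on where the collar and tip are. The fit left enough slack for this.

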